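# Assemble a consolidation cell for its calibration run

## Task

Build up the consolidation cell for its calibration run from the parts on the dark mat, from the bottom up: put the mid-sized of the three porous stones into the round seat in the middle of the cell, set the steel ring over it, then lay the smallest stone in the mouth of the ring, and last put the loading cap with its stem up on that stone. Each part must lie level and fully home, and be let go, before the next goes on. Leave the largest stone, which belongs to another cell, and the lidded tin where they lie on the mat.

Things in the scene. Friction and masses are not known exactly. Their poses are not given: they have to be found in the camera images.
- cell: The consolidation cell, fixed to the table, to the left or the right of the middle: a round aluminium base 168 mm across and 10 mm thick with a low clear wall (138 mm inside diameter, top 28 mm above the table) and a small brass drain fitting at one side. Origin: centre of its underside, on the table; z up.
- cell_seat (a point): Centre of the floor of the seat in the middle of the cell, 10 mm above the table: a raised steel collar (75 mm outside and 61 mm inside diameter) standing 5 mm above the floor of the cell. The lower stone drops into it and then rises 9 mm above the collar.
- stone_lower: The mid-sized porous stone, 57 mm in diameter: flat round disc of pale grey porous stone, plain, 14 mm thick, bevelled 3 mm at its lower and 2 mm at its upper edge; it belongs in the seat of the cell. Origin: centre of its underside, z up.
- ring: The steel ring, 68 mm outside diameter, 32 mm high, 0.4 kg, a calibration disc fixed inside; right way up on the mat. Its underside, a 61 mm bore 8 mm deep, goes over the lower stone until the stone's top carries it, its lower edge then 6 mm above the seat's floor. Its mouth on top is 50 mm wide, 6 mm deep down to the disc. Origin: centre of its underside, z up.
- stone_upper: The smallest porous stone, 46 mm in diameter: flat round disc of pale grey porous stone, plain, 14 mm thick, bevelled 3 mm at its lower and 2 mm at its upper edge; it belongs in the mouth of the ring, where it rises 8 mm above the ring's top; its underside is then 32 mm above the floor of the seat. Origin: centre of its underside, z up.
- cap: The aluminium loading cap, 0.22 kg, stem up on the mat: a disc 60 mm in diameter, 13 mm high, with a round stem 24 mm in diameter, 18 mm tall on top (31 mm in all). Its underside, a 50 mm bore 7 mm deep, goes over the upper stone until the stone's top carries it, its lower edge then 39 mm above the seat's floor. Origin: centre of its underside, z up.
- stone_spare: The largest porous stone, 74 mm in diameter, 14 mm thick, too big for this cell; stays where it is. Origin: centre of its underside, z up.
- tin: A lidded aluminium moisture tin, 68 mm in diameter, 40 mm high, standing among the parts; stays where it is. Origin: centre of its underside, z up.
- mat: The dark rubber mat, fixed, 250 x 360 x 4 mm (x, y, z), on the other side of the middle from the cell. The parts, the spare stone and the tin stand on it in any order, in two rows of three along y: rows 120 mm apart along its x, places in a row 110 mm apart, each within 5 mm. Origin: centre of its underside, on the table.
Things that resemble listed ones, but are neither listed nor needed, are in the scene too. What is shaped like the stone_upper but pink or yellow is not meant.

How it is judged:
By the outcome, as a careful person would: the job done as asked, in the order asked, and still so for the second after the job is handed in, with the robot touching nothing.
It also fails if it takes over 109 s, if anything falls off the work surface, if the arm or the gripper's body presses on something with over 40 N, if the wrist force passes 120 N, or if a joint passes its speed limit or range.

## Robot

A 6-joint arm with a two-finger parallel gripper is mounted at the origin on a cart in front of the work surface, level with it; the furniture and walls round the work are solid. World frame = base frame: x ahead of the robot, y to its left, z up, the work surface at z = 0. Lengths are in m, angles in rad, forces in N, time in s.
With the tool pointing down it reaches from about 0.375 to 0.9 m from the base axis. Payload 3.1 kg.
Tool frame: the origin (TCP) lies at the very end of the fingers, on their centre line; the grasp point (between the pads) lies 19 mm behind it (tcp_to_grasp is the distance from the TCP to the grasp point, in m); z points along the fingers, y is the direction in which the jaws open and shut (so a half turn about z gives the same grasp; the last joint's range is limited). The gripper opens to 85 mm and grips with 20 to 120 N. Pads are 22 mm wide; open, the fingers measure 114 mm over their backs; the gripper's body (76 mm by 85 mm) begins 54 mm behind the grasp point. The pads swing forward as they close: fully open they stand 13 mm farther back than shut.
Start: joints at [1.02, 0.527, 1.433, -0, 1.181, -0.178], TCP at [0.228, 0.582, 0.231] pointing down, gripper open.
Joint ranges: [-3.08, 3.08], [-0.75, 2.2], [0.22, 2.44], [-1.43, 4.57], [0, 2.65], [-2.85, 2.85]. Speed limits (rad/s): [2.79, 2.79, 3.14, 3.14, 3.14, 3.14].

## Interface

Orientations are given as a unit quaternion [x, y, z, w].
In Python, from station import sense, snapshot, camera_info, sign_off, tcp_to_grasp gives the robot as it stands.
- The arm moves only by the shell command python3 -m inch 'ROWS' [FORCE]. ROWS is JSON, a list of rows, each a list of 3 entries, a list of its own where there are three numbers: the closure, from -1 (fully open) to 1 (shut), so that 0 is half open, then the shift along the tool's x, y, z normalised to -1 to 1, where 1 is 10 cm, then the turn, a rotation vector about the tool's x, y, z normalised to -1 to 1, where 1 is 360 degrees. In form: [[jaw, [dx, dy, dz], [ax, ay, az]], ...]. A call has 1 to 20 rows; each row is the pose to reach, as a shift and turn from the pose commanded when the call began, along the tool's axes at that moment, turning the shorter way round; what a row does not reach only later rows make up. A row lasts 1/10 s, in which the tool goes at most 50 mm and 8.59 degrees, less where a joint would pass 70% of its speed; a pose out of reach is approached as far as the arm can. A call with a number of a shift or a turn outside -1 to 1 is refused whole. A call with a gripper value outside its range is refused whole. The fingers move at their own pace and stop on an object; FORCE is the grip in N (left out, the last holds). Time passes only in rows, so rows that repeat a pose let the fingers close. It gives the time, the measured TCP pose, the force and the opening at its end, in the units of the state.
- sense(): the state, without advancing time (a new reading comes with each control period).
- snapshot(name): name is "scene" or "top" or "wrist"; returns (picture, depth): 400x640x3 uint8, blue, green, red; 400x640 float32, m along the optical axis (not along the pixel's ray), 0 where there is no reading.
- camera_info(name): a dict with "K" (3x3 intrinsics, pixels), "origin" and "orientation" of the camera in the world. Camera axes: x right, y down, z forward; pixel columns grow to the right and rows downward; lengths in m; the calibration is good to about 2 mm. The wrist camera is an equidistant fisheye: a pixel r from the principal point sees the ray r / f radians off the axis. A picture is of the moment at which its call begins: read the wrist's pose just before it. camera_info takes no time and is no camera call; for the wrist camera it gives the pose at the moment of the call.
- sign_off(): hands the job in, once; it reports no verdict.
The state is a dict: "t": time; "q": joint angles; "qd": joint speeds; "tau": joint torques, N m; "tcp_pos": TCP position; "tool_rot": TCP orientation; "force": force on the tool from outside, world axes, zero at the start; "ft_torque": the same for the moment, N m; "finger_gap": opening from 0.0 (shut) to 1.0 (fully open).
Only numpy, scipy, OpenCV 4.12 (cv2) and the standard library are available. Lean on these libraries where they do the work, as an engineer would, in place of code of your own. Each camera call takes 0.05 s, during which the arm holds its last target.

## Working session

There is one attempt and no reset: what is moved stays moved. The work goes in short steps, Python scripts to look and compute and a shell command to move; the robot and the scene stay as the last step left them, time stands still between calls to the robot, and variables do not carry over. Pictures are saved under pics/ and viewed, and the job is handed in when it is done.

```bash
ls; mkdir -p pics; python3 - <<'E'
from station import *
import cv2,numpy as np
s=sense();print({k:np.round(v,3).tolist() for k,v in s.items()}, tcp_to_grasp)
for n in ["scene","top","wrist"]:
    i=camera_info(n);print(n,i)
for n in ["scene","top"]:
    p,d=snapshot(n);cv2.imwrite(f"pics/{n}0.png",p);np.savez(f"pics/{n}0.npz",p=p,d=d)
E
```

```text
pics
{'t': 0.0, 'q': [1.019, 0.528, 1.434, -0.0, 1.181, -0.178], 'qd': [-0.0, -0.002, 0.001, -0.001, -0.0, 0.001], 'tau': [-0.0, -44.235, -17.802, -0.0, 0.008, -0.0], 'tcp_pos': [0.227, 0.581, 0.23], 'tool_rot': [0.185, 0.983, -0.001, -0.0], 'force': [-0.887, 0.292, -1.088], 'ft_torque': [0.003, 0.035, -0.021], 'finger_gap': 1.006} 0.0187
scene {'K': array([[418.92956317,   0.        , 323.97860664],
       [  0.        , 418.92956317, 197.8101959 ],
       [  0.        ,   0.        ,   1.        ]]), 'origin': array([-0.05561802, -0.75415064,  0.60663026]), 'orientation': array([ 0.81293971, -0.30481509,  0.16157927, -0.46915768])}
top {'K': array([[418.04864504,   0.        , 314.29343274],
       [  0.        , 418.04864504, 195.56233991],
       [  0.        ,   0.        ,   1.        ]]), 'origin': array([0.51300234, 0.00386613, 1.09457942]), 'orientation': array([ 0.71563491, -0.69785288,  0.01248954, -0.02668418])}
wrist {'K': array([[309.70691629,   0.        , 318.21831607],
       [  0.        , 309.70691629, 205.01787446],
       [  0.        ,   0.        ,   1.        ]]), 'origin': array([0.14842537, 0.6114873 , 0.37283906]), 'orientation': array([0.81471136, 0.55642203, 0.09104899, 0.13546216])}
```

View pics/scene0.png

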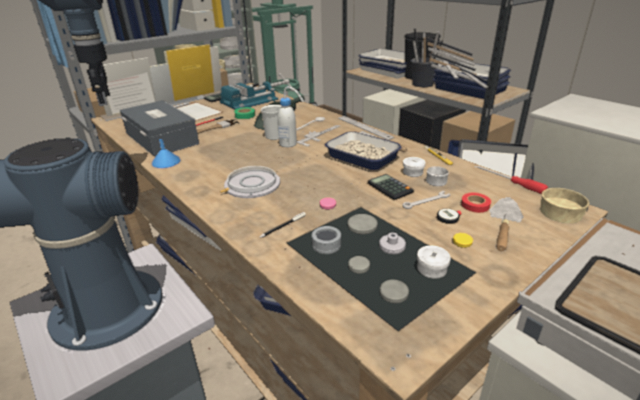

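View pics/top0.png

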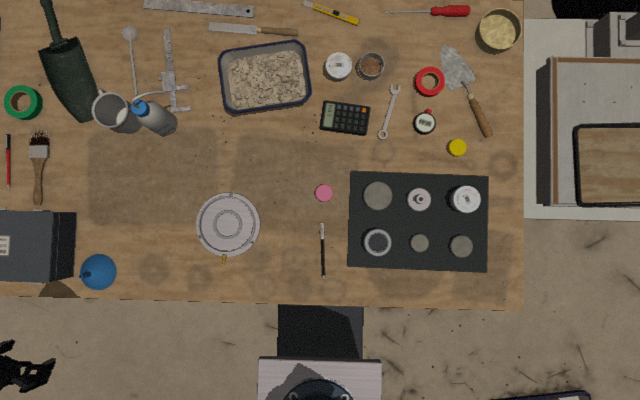

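Top picture: mat at columns 347–489. Stones are at (378,195), (420,243) and (461,246), ring at (377,242), cap at (419,199) and tin at (466,199). The cell is at (228,224). A pink disc at (324,193) and a yellow one at (458,147), both off the mat, are decoys. Next I'll measure the sizes.

```bash
cat > h.py <<'E'
from station import *
import cv2,numpy as np
from scipy.spatial.transform import Rotation as Ro
def ray(info,uv,fish=False):
    K=np.array(info["K"]);uv=np.atleast_2d(np.asarray(uv,float))
    a=(uv[:,0]-K[0,2])/K[0,0];b=(uv[:,1]-K[1,2])/K[1,1]
    if fish:
        th=np.hypot(a,b);k=np.where(th>1e-9,np.sin(th)/np.maximum(th,1e-9),1)
        d=np.stack([a*k,b*k,np.cos(th)],1)
    else: d=np.stack([a,b,np.ones_like(a)],1)
    return Ro.from_quat(info["orientation"]).apply(d)
def plane(info,uv,z,fish=False):
    d=ray(info,uv,fish);o=np.array(info["origin"]);t=(z-o[2])/d[:,2]
    return o+d*t[:,None]
def proj(info,P,fish=False):
    K=np.array(info["K"]);c=Ro.from_quat(info["orientation"]).inv().apply(np.atleast_2d(P)-np.array(info["origin"]))
    if fish:
        r=np.hypot(c[:,0],c[:,1]);th=np.arctan2(r,c[:,2]);k=th/np.maximum(r,1e-9)
        return np.stack([c[:,0]*k*K[0,0]+K[0,2],c[:,1]*k*K[1,1]+K[1,2]],1)
    return np.stack([c[:,0]/c[:,2]*K[0,0]+K[0,2],c[:,1]/c[:,2]*K[1,1]+K[1,2]],1)
def circ(P):
    A=np.c_[2*P[:,:2],np.ones(len(P))];s=np.linalg.lstsq(A,(P[:,:2]**2).sum(1),rcond=None)[0]
    r=np.sqrt(s[2]+s[0]**2+s[1]**2);return s[0],s[1],r,np.std(np.hypot(P[:,0]-s[0],P[:,1]-s[1])-r)
def save(n,f,crop=None,k=1):
    i=camera_info(n);p,d=snapshot(n)
    np.savez(f"pics/{f}.npz",p=p,d=d,K=i["K"],o=i["origin"],q=i["orientation"])
    im=p if crop is None else p[crop[1]:crop[3],crop[0]:crop[2]]
    cv2.imwrite(f"pics/{f}.png",cv2.resize(im,None,fx=k,fy=k,interpolation=cv2.INTER_CUBIC));return i,p,d
def load(f):
    z=np.load(f"pics/{f}.npz");return dict(K=z["K"],origin=z["o"],orientation=z["q"]),z["p"],z["d"]
E
python3 - <<'E'
from h import *
z=np.load("pics/top0.npz");p,d=z["p"],z["d"];i=camera_info("top")
cv2.imwrite("pics/topcrop.png",cv2.resize(p[160:290,180:500],None,fx=2.5,fy=2.5,interpolation=cv2.INTER_CUBIC))
g=cv2.cvtColor(p,cv2.COLOR_BGR2GRAY)
H={"A":(378,195,.018),"cap":(419,199,.017),"tin":(466,199,.044),"ring":(377,242,.036),"B":(420,243,.018),"C":(461,246,.018)}
for n,(u,v,h) in H.items():
    w=24;sub=g[v-w:v+w,u-w:u+w]
    m=(sub>65).astype(np.uint8)
    nl,lab,st,ce=cv2.connectedComponentsWithStats(m);l=lab[w,w] or lab[w-8,w-8] or lab[w,w+8]
    if n=="ring": l=1+np.argmax(st[1:,4])
    cs,_=cv2.findContours((lab==l).astype(np.uint8),cv2.RETR_EXTERNAL,cv2.CHAIN_APPROX_NONE)
    c=max(cs,key=cv2.contourArea).reshape(-1,2)+[u-w,v-w]
    P=plane(i,c,h);print(n,np.round(circ(P),4),"area d",2*np.sqrt(st[l,4]/np.pi)*(1.094-h)/418,"z",np.round((1.0946-np.median(d[v-2:v+3,u-2:u+3])),3))
E
```

```text
A [ 0.5769 -0.1365  0.0354  0.0007] area d 0.0732520202339323 z 0.019
cap [ 0.5701 -0.2423  0.0294  0.0007] area d 0.06035776028833136 z 0.038
tin [ 0.5724 -0.3546  0.0341  0.0007] area d 0.07103099502976117 z 0.05
ring [ 0.4579 -0.1358  0.0336  0.0007] area d 0.053431635453255355 z 0.038
B [ 0.4588 -0.2452  0.0219  0.0006] area d 0.04665529092315358 z 0.027
C [ 0.453  -0.3515  0.0268  0.0009] area d 0.056844759821370855 z 0.029
```

View pics/topcrop.png

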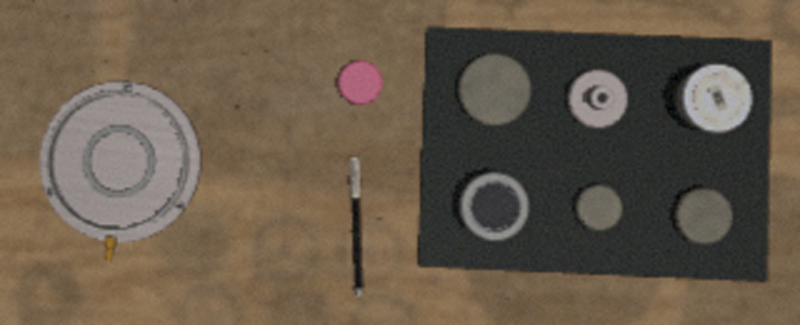

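Sizes: A (378,195) is about 73 mm, so it is the spare. C (461,246) is about 57 mm, so it is stone_lower. B (420,243) is about 46 mm and grey, so it is stone_upper. The enlarged crop confirms this. Next I'll look at the cell on the way over with the wrist camera.

```bash
cat > to.py <<'E'
from h import *
import sys
def to(x,y,z,yaw=None,aim=True):
    s=sense();R=Ro.from_quat(s["tool_rot"]);p=np.array(s["tcp_pos"])
    d=R.inv().apply(np.array([x,y,z])-p)/0.1
    Rt=Ro.from_matrix(np.array([[-1,0,0],[0,1,0],[0,0,-1.]]))
    if yaw: Rt=Ro.from_euler("z",yaw,degrees=True)*Rt
    rv=(R.inv()*Rt).as_rotvec()/(2*np.pi)
    print("t",round(s["t"],2),"tcp",np.round(p,4),"shift",np.round(d,3),"turn",np.round(rv,4),"F",np.round(s["force"],1),"gap",round(float(s["finger_gap"]),3))
if __name__=="__main__": to(*map(float,sys.argv[1:]))
E
python3 to.py 0.5 0.22 0.23
python3 - <<'E'
from h import *
i=camera_info("top");print(plane(i,[[227,224],[224,258]],.015))
E
```

```text
t 0.1 tcp [0.2273 0.5815 0.2304] shift [-3.857 -2.373  0.007] turn [-0.0003 -0.0001 -0.0593] F [-0.7 -0.2 -0.4] gap 0.999
[[0.49337503 0.25027779 0.015     ]
 [0.40583121 0.25477176 0.015     ]]
```

```bash
python3 -m inch '[[-1,[-0.5,-0.3,0],[0,0,-0.02]],[-1,[-1,-0.6,0],[0,0,-0.04]],[-1,[-1,-0.8,0],[0,0,-0.0593]]]'; python3 to.py 0.49 0.25 0.2
```

```text
t: 0.4
tcp_pos: [0.2944, 0.4696, 0.2309]
tool_rot: [-0.002, 1.0, -0.0, 0.001]
force: [-0.2, -0.4, 0.2]
finger_gap: 1.004
t 0.4 tcp [0.2944 0.4696 0.2309] shift [-1.949 -2.202  0.313] turn [-0.      0.0003  0.0005] F [-0.2 -0.4  0.2] gap 1.004
```

```bash
python3 -m inch '[[-1,[-0.5,-0.4,0],[0,0,0]],[-1,[-0.95,-0.8,0.1],[0,0,0]],[-1,[-0.95,-1,0.15],[0,0,0]],[-1,[-0.95,-1,0.15],[0,0,0]]]'; python3 -m inch '[[-1,[-0.5,-0.45,0],[0,0,0]],[-1,[-0.97,-0.9,0.1],[0,0,0]],[-1,[-0.97,-1,0.15],[0,0,0]],[-1,[-0.97,-1,0.15],[0,0,0]],[-1,[-0.97,-1,0.15],[0,0,0]]]'; python3 to.py 0.49 0.25 0.2; python3 -c "
from h import *
save('wrist','w1')"
```

```text
t: 0.8
tcp_pos: [0.3881, 0.3668, 0.2149]
tool_rot: [0.003, 1.0, -0.002, -0.001]
force: [-1.1, -0.3, -0.1]
finger_gap: 1.001
t: 1.3
tcp_pos: [0.4831, 0.271, 0.2008]
tool_rot: [0.001, 1.0, 0.0, -0.001]
force: [-0.5, 0.4, -0.8]
finger_gap: 1.001
t 1.3 tcp [0.4831 0.271  0.2008] shift [-0.069 -0.21   0.008] turn [ 0.     -0.0003 -0.0003] F [-0.5  0.4 -0.8] gap 1.001
```

View pics/w1.png

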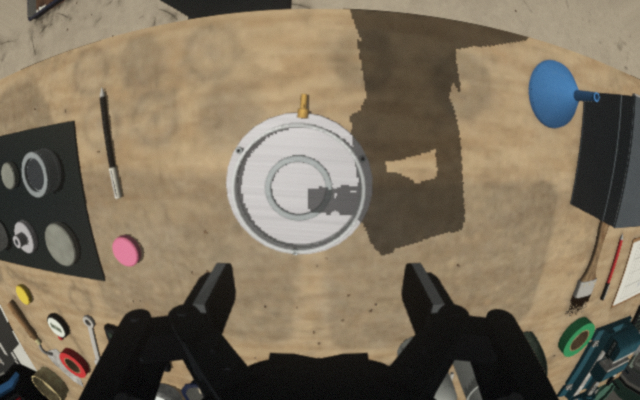

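Wrist view: the seat is at about (298,188), with the cell wall ring around it, the drain at (304,105) and a gripper shadow across the right half. Next I'll fit the circles from edges.

```bash
cat > fit.py <<'E'
from h import *
def fitc(info,p,z,c0,r,tol=0.006,fish=True,it=6,cannY=(40,100)):
    # robust circle of known radius r on plane z near c0, from Canny edges
    g=cv2.cvtColor(p,cv2.COLOR_BGR2GRAY);g=cv2.resize(g,None,fx=3,fy=3,interpolation=cv2.INTER_CUBIC);g=cv2.GaussianBlur(g,(0,0),2)
    e=cv2.Canny(g,*cannY,L2gradient=True);v,u=np.nonzero(e)
    uv=np.c_[(u+.5)/3-.5,(v+.5)/3-.5];P=plane(info,uv,z,fish);c=np.array(c0,float)
    from scipy.optimize import least_squares
    for k in range(it):
        t=max(tol*(0.6**k),0.0012)
        s=P[np.abs(np.hypot(*(P[:,:2]-c).T)-r)<t][:,:2]
        f=least_squares(lambda x:np.hypot(*(s-x).T)-r,c,loss="soft_l1",f_scale=.0005);c=f.x
    res=np.hypot(*(s-c).T)-r;an=np.histogram(np.arctan2(*(s-c).T[::-1]),12,(-np.pi,np.pi))[0]
    return c,len(s),np.median(res),np.std(res),an
E
python3 - <<'E'
from fit import *
i,p,d=load("w1")
for z,r in [(.015,.0375),(.015,.0305),(.010,.084),(.028,.069)]:
    print("w",z,r,fitc(i,p,z,(.493,.25),r))
z=np.load("pics/top0.npz");j=camera_info("top")
for zz,r in [(.015,.0375),(.015,.0305),(.010,.084)]:
    print("t",zz,r,fitc(j,z["p"],zz,(.493,.25),r,fish=False,cannY=(15,40)))
uv=np.array([298,188]);print("depth",d[188,285:300:5])
E
```

```text
w 0.015 0.0375 (array([0.49411839, 0.25607259]), 212, np.float64(0.0001238511763037159), np.float64(0.000564035173600548), array([ 0, 62, 58, 54,  1,  0,  0, 30,  0,  7,  0,  0]))
w 0.015 0.0305 (array([0.49149183, 0.24916134]), 293, np.float64(0.00020992808748756045), np.float64(0.0005460318977403295), array([27, 55, 48, 42, 25, 42, 42,  4,  0,  8,  0,  0]))
w 0.01 0.084 (array([0.49216944, 0.24731681]), 503, np.float64(-0.0001078402061901601), np.float64(0.00046256154078531513), array([133, 112,   0,   0,   0,   0,   3,  58,   0,   0,  92, 105]))
w 0.028 0.069 (array([0.49159756, 0.25183447]), 462, np.float64(-0.00023762872061364876), np.float64(0.0005871279854730493), array([121,  29,   0,   0,   0,   0,   0,   0,  92, 102, 107,  11]))
t 0.015 0.0375 (array([0.49377062, 0.24917091]), 211, np.float64(0.0004790166516240174), np.float64(0.0004636982150825709), array([20, 24, 19, 22, 32, 27, 20, 15, 11,  2,  9, 10]))
t 0.015 0.0305 (array([0.4936931 , 0.24755832]), 121, np.float64(-0.00014666793438637693), np.float64(0.0005087314414251429), array([ 2,  0,  0,  0,  0,  2, 13, 20, 21, 20, 25, 18]))
t 0.01 0.084 (array([0.49129588, 0.2507511 ]), 357, np.float64(-0.0001235224862235762), np.float64(0.0004795423083684526), array([ 3,  5, 10, 54, 66, 46, 57, 68, 45,  1,  2,  0]))
depth [0.34416625 0.34502447 0.34536633]
```

```bash
python3 - <<'E'
from fit import *
i,p,d=load("w1")
im=cv2.resize(p[100:270,215:385],None,fx=3.5,fy=3.5,interpolation=cv2.INTER_CUBIC)
a=np.linspace(0,6.28,60)
for z,r in [(.015,.0375),(.015,.0305),(.010,.084)]:
  for t in (.003,.002):
    c,n,m,s,an=fitc(i,p,z,(.4915,.249),r,tol=t,cannY=(20,50));print(z,r,c,n,m,s,an)
  uv=proj(i,np.c_[c[0]+r*np.cos(a),c[1]+r*np.sin(a),0*a+z],True)
  cv2.polylines(im,[np.int32((uv-[215,100]+.5)*3.5)],True,(0,0,255),1)
cv2.imwrite("pics/w1c.png",im);print(Ro.from_quat(i["orientation"]).as_matrix()[:,2],i["origin"])
E
```

```text
0.015 0.0375 [0.49000432 0.24839236] 372 0.00012023419425550783 0.0003664560803355187 [61 68  0  0  0  0 35 24  0 59 66 59]
0.015 0.0375 [0.49000432 0.24839236] 372 0.00012023419456039935 0.000366456077116409 [61 68  0  0  0  0 35 24  0 59 66 59]
0.015 0.0305 [0.49188878 0.24783112] 352 6.42695647472026e-05 0.0005321801603547542 [49 53 31 34 58 42 43  6  0  7  0 29]
0.015 0.0305 [0.49164346 0.24895062] 338 8.882226160527966e-05 0.000519352364582664 [49 54 48 34 29 42 42  5  0  9  0 26]
0.01 0.084 [0.49160312 0.24880533] 685 -0.0001907743070503759 0.000515720079287331 [130 126  62 122 123  10   1   4   4   0  17  86]
0.01 0.084 [0.49178951 0.24867671] 694 -0.00021757596146396857 0.0005146780833049836 [131 125  62 123  97   4   0   1   7   0  43 101]
[ 3.20490847e-01 -6.78710094e-04 -9.47251369e-01] [0.39875713 0.27066891 0.34344037]
```

View pics/w1c.png

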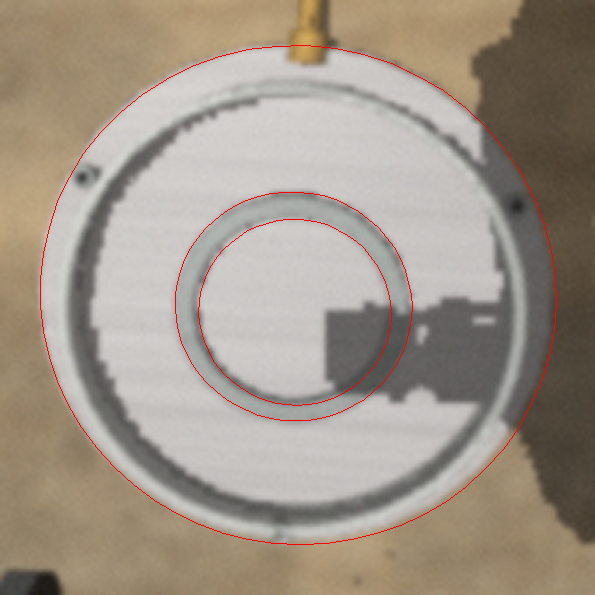

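Seat ≈ (0.491, 0.249), with both cameras agreeing within about 2 mm. Now on to the lower stone.

```bash
M='python3 -m inch'; 
python3 -m inch '[[-1,[0,-0.5,0],[0,0,0]],[-1,[0,-1,0],[0,0,0]]]' >/dev/null
python3 -m inch '[[-1,[0,-0.5,0],[0,0,0]],[-1,[0,-1,0],[0,0,0]]]' >/dev/null
python3 -m inch '[[-1,[0,-0.5,0],[0,0,0]],[-1,[0,-1,0],[0,0,0]]]' >/dev/null
python3 -m inch '[[-1,[0,-0.5,0],[0,0,0]],[-1,[0,-1,0],[0,0,0]]]' >/dev/null
python3 -m inch '[[-1,[0.1,-0.5,0.2],[0,0,0]],[-1,[0.15,-1,0.3],[0,0,0]]]' >/dev/null
python3 -m inch '[[-1,[0.1,-0.5,0.2],[0,0,0]],[-1,[0.15,-1,0.3],[0,0,0]],[-1,[0.15,-1,0.3],[0,0,0]],[-1,[0.15,-1,0.3],[0,0,0]],[-1,[0.15,-1,0.3],[0,0,0]]]'
python3 to.py 0.453 -0.3515 0.15; python3 -c "
from fit import *
i,p,d=save('wrist','w2')
for t in (.005,.003): print(fitc(i,p,.016,(.453,-.3515),.0285,tol=t,cannY=(20,50)))"
```

```text
t: 2.85
tcp_pos: [0.4544, -0.3207, 0.1428]
tool_rot: [-0.001, 1.0, 0.001, -0.0]
force: [-0.9, 0.4, -0.7]
finger_gap: 0.998
t 2.85 tcp [ 0.4544 -0.3207  0.1428] shift [ 0.015 -0.308 -0.073] turn [ 0.0002 -0.0001  0.0003] F [-0.9  0.4 -0.7] gap 0.998
(array([ 0.45100025, -0.35467799]), 520, np.float64(-0.00010092735092691145), np.float64(0.0002227971677341498), array([53, 63, 49, 50, 61, 47, 13,  0, 17, 45, 68, 54]))
(array([ 0.45100025, -0.35467799]), 520, np.float64(-0.00010092735098902322), np.float64(0.0002227971676883579), array([53, 63, 49, 50, 61, 47, 13,  0, 17, 45, 68, 54]))
```

View pics/w2.png

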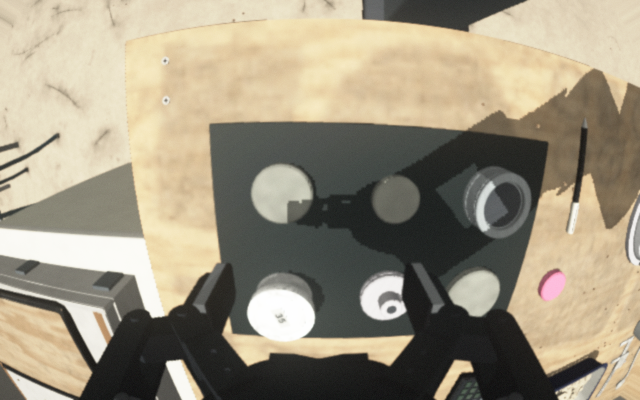

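Wrist view: lower stone at (282,193), upper stone (396,199), ring (497,202), cap (386,298), tin (281,305), spare (474,296). Moving over the lower stone and descending partway.

```bash
python3 -m inch '[[-1,[0.03,-0.34,0.2],[0,0,0]],[-1,[0.03,-0.34,0.6],[0,0,0]],[-1,[0.03,-0.34,0.7],[0,0,0]],[-1,[0.03,-0.34,0.7],[0,0,0]],[-1,[0.03,-0.34,0.7],[0,0,0]]]'
python3 to.py 0.451 -0.3547 0.012; python3 -c "
from fit import *
i,p,d=save('wrist','w3')
for c in (20,50),(40,100): print(fitc(i,p,.016,(.451,-.3547),.0285,tol=.004,cannY=c))
i=camera_info('wrist');print(proj(i,[[.451,-.3547,.018]],True))"
```

```text
t: 3.4
tcp_pos: [0.4517, -0.356, 0.0735]
tool_rot: [-0.001, 1.0, -0.0, 0.0]
force: [0.3, 0.7, 0.9]
finger_gap: 0.997
t 3.4 tcp [ 0.4517 -0.356   0.0735] shift [0.007 0.013 0.615] turn [-0.      0.      0.0003] F [0.3 0.7 0.9] gap 0.997
(array([ 0.45099888, -0.35473837]), 698, np.float64(-9.492084476803511e-05), np.float64(0.0001866185726945174), array([71, 85, 63, 67, 62,  0,  2, 77, 62, 59, 81, 69]))
(array([ 0.45109389, -0.35471589]), 348, np.float64(4.092115272620253e-06), np.float64(0.00017696911163374328), array([72, 85, 49,  0,  0,  0,  0,  0,  0,  0, 74, 68]))
[[321.87528107 226.87469905]]
```

View pics/w3.png

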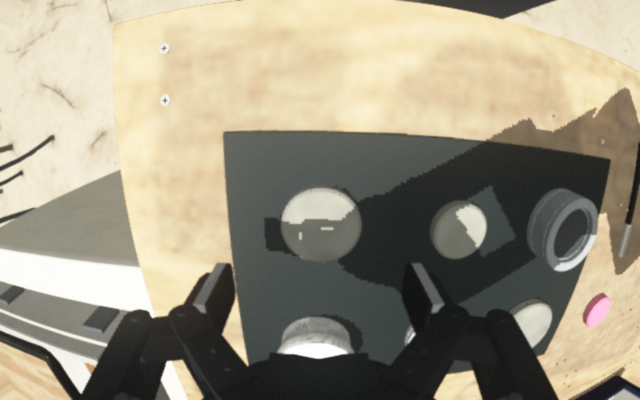

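```bash
python3 - <<'E'
from h import *
i,p,d=load("w3")
tcp=np.array([.4517,-.356,.0735])
for dz in (0,.0065,.013):
  P=[tcp+[sx*.011,sy*y,dz] for sy in (-1,1) for y in (.0425,.057) for sx in (-1,1)]
  print(dz,np.round(proj(i,P,True)).tolist())
cv2.imwrite("pics/w3c.png",cv2.resize(p[220:370,180:460],None,fx=2.8,fy=2.8,interpolation=cv2.INTER_CUBIC))
E
```

```text
0 [[239.0, 250.0], [243.0, 285.0], [213.0, 249.0], [219.0, 284.0], [400.0, 250.0], [395.0, 285.0], [425.0, 249.0], [419.0, 284.0]]
0.0065 [[236.0, 256.0], [241.0, 291.0], [209.0, 255.0], [215.0, 290.0], [403.0, 256.0], [398.0, 291.0], [429.0, 255.0], [423.0, 290.0]]
0.013 [[233.0, 262.0], [238.0, 298.0], [205.0, 261.0], [212.0, 297.0], [406.0, 262.0], [400.0, 298.0], [433.0, 261.0], [426.0, 297.0]]
```

View pics/w3c.png

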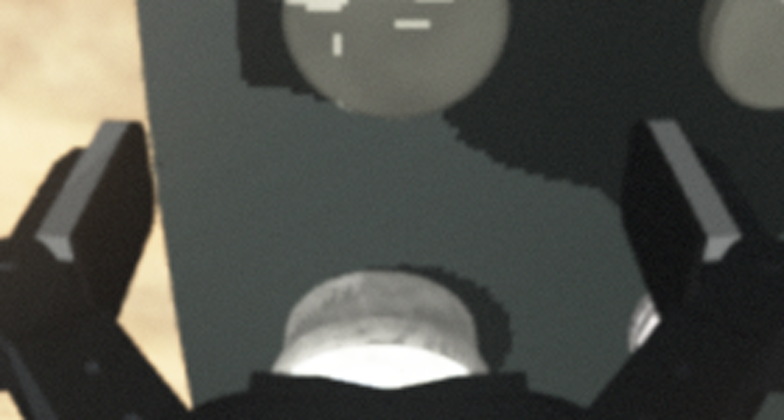

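Open tips stand 13 mm behind the TCP, as described. Descending to TCP z 5 mm, which puts the closed tips at about 10 mm, and gripping.

```bash
python3 -m inch '[[-1,[0.008,0.013,0.35],[0,0,0]],[-1,[0.008,0.013,0.6],[0,0,0]],[-1,[0.008,0.013,0.685],[0,0,0]],[-1,[0.008,0.013,0.685],[0,0,0]],[-1,[0.008,0.013,0.685],[0,0,0]]]'
python3 to.py 0.451 -0.3547 0.005
python3 -m inch '[[1,[0,0,0],[0,0,0]],[1,[0,0,0],[0,0,0]],[1,[0,0,0],[0,0,0]],[1,[0,0,0],[0,0,0]],[1,[0,0,0],[0,0,0]],[1,[0,0,0],[0,0,0]],[1,[0,0,0],[0,0,0]],[1,[0,0,0],[0,0,0]]]' 40
python3 -c "
from fit import *
i,p,d=save('wrist','w4',(200,140,440,320),3)
print(fitc(i,p,.016,(.451,-.3547),.0285,tol=.004,cannY=(20,50)))"
```

```text
t: 3.95
tcp_pos: [0.4511, -0.3565, 0.0054]
tool_rot: [-0.0, 1.0, -0.001, 0.001]
force: [0.2, -0.3, 0.4]
finger_gap: 0.999
t 3.95 tcp [ 0.4511 -0.3565  0.0054] shift [0.001 0.018 0.004] turn [-0.0003  0.0003  0.    ] F [ 0.2 -0.3  0.4] gap 0.999
t: 4.75
tcp_pos: [0.4508, -0.3564, 0.0057]
tool_rot: [0.0, 1.0, -0.001, 0.001]
force: [-0.8, 0.7, 7.4]
finger_gap: 0.641
(array([ 0.45115012, -0.35689881]), 961, np.float64(-9.412225732286991e-05), np.float64(0.00035123749831959686), array([ 98, 115,  77,  58, 133,  66,  37, 100,  79,  77,  28,  93]))
```

View pics/w4.png

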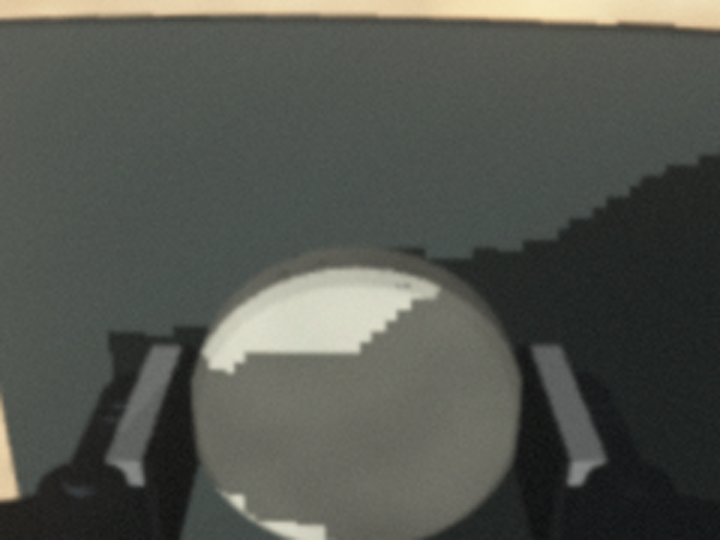

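Stone held, seen centred between the pads within 0.5 mm (crop (355,395)). Lifting and checking.

```bash
python3 -m inch '[[1,[0,0,-0.1],[0,0,0]],[1,[0,0,-0.3],[0,0,0]],[1,[0,0,-0.7],[0,0,0]],[1,[0,0,-1],[0,0,0]],[1,[0,0,-1],[0,0,0]]]'
python3 to.py 0.491 0.2485 0.1
python3 -m inch '[[1,[-0.07,0.4,0],[0,0,0]],[1,[-0.07,1,0],[0,0,0]]]' >/dev/null
python3 -m inch '[[1,[-0.07,0.5,0],[0,0,0]],[1,[-0.07,1,0],[0,0,0]]]' >/dev/null
python3 -m inch '[[1,[-0.07,0.5,0],[0,0,0]],[1,[-0.07,1,0],[0,0,0]]]' >/dev/null
python3 -m inch '[[1,[-0.07,0.5,0],[0,0,0]],[1,[-0.07,1,0],[0,0,0]]]' >/dev/null
python3 -m inch '[[1,[-0.07,0.5,0],[0,0,0]],[1,[-0.07,1,0],[0,0,0]]]' >/dev/null
python3 -m inch '[[1,[-0.05,0.5,0],[0,0,0]],[1,[-0.05,1,0],[0,0,0]],[1,[-0.05,1,0],[0,0,0]],[1,[-0.05,1,0],[0,0,0]],[1,[-0.05,1,0],[0,0,0]]]'
python3 to.py 0.491 0.2485 0.1
python3 -c "
from fit import *
save('wrist','w5')"
```

```text
t: 5.3
tcp_pos: [0.4525, -0.3583, 0.1089]
tool_rot: [-0.0, 1.0, -0.004, 0.003]
force: [1.3, -0.6, -0.8]
finger_gap: 0.638
t 5.3 tcp [ 0.4525 -0.3583  0.1089] shift [-0.385  6.068  0.046] turn [-0.0012  0.001   0.    ] F [ 1.3 -0.6 -0.8] gap 0.638
t: 6.8
tcp_pos: [0.4896, 0.2311, 0.1035]
tool_rot: [0.0, 1.0, -0.0, -0.001]
force: [-0.4, -0.1, -0.7]
finger_gap: 0.639
t 6.8 tcp [0.4896 0.2311 0.1035] shift [-0.014  0.174  0.035] turn [-0.0001 -0.0003 -0.0001] F [-0.4 -0.1 -0.7] gap 0.639
```

View pics/w5.png

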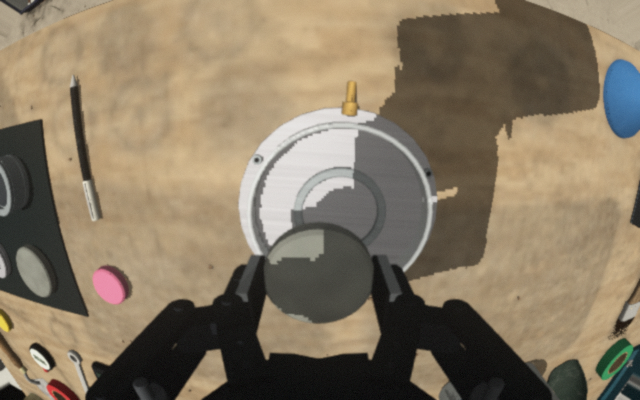

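```bash
python3 - <<'E'
from fit import *
i,p,d=load("w5")
for z,r in [(.015,.0375),(.015,.0305),(.010,.084),(.028,.0715),(.028,.069)]:
  print(z,r,fitc(i,p,z,(.491,.2485),r,tol=.003,cannY=(20,50)))
for dz in (.009,.0105,.012):
 print("held",fitc(i,p,.1035+dz,(.4898,.2311),.0285,tol=.004,cannY=(20,50)))
cv2.imwrite("pics/w5c.png",cv2.resize(p[100:330,230:450],None,fx=2.6,fy=2.6,interpolation=cv2.INTER_CUBIC))
E
```

```text
0.015 0.0375 (array([0.48980606, 0.24791811]), 328, np.float64(6.4547490942860886e-06), np.float64(0.00031926922010136596), array([ 84, 101,  67,  10,   0,   9,   0,  10,   0,   0,   0,  47]))
0.015 0.0305 (array([0.49123443, 0.2480936 ]), 259, np.float64(1.788270413312365e-07), np.float64(0.0002846109326048809), array([68, 75, 56,  9,  0,  8,  0,  0,  0,  0,  0, 43]))
0.01 0.084 (array([0.49175441, 0.24862511]), 776, np.float64(-4.280585586828589e-05), np.float64(0.00036940624537267814), array([188, 211, 101, 158,   2,   0,   0,  14,   0,  20,   0,  82]))
0.028 0.0715 (array([0.49162418, 0.25028225]), 987, np.float64(-7.402266705029692e-05), np.float64(0.0004951118423748336), array([111, 206, 146, 145,   0,   0,   3,  14,   0,  58, 189, 115]))
0.028 0.069 (array([0.4907592 , 0.24743954]), 1344, np.float64(-0.0001787201228024074), np.float64(0.00035589359421944505), array([179, 198, 139, 147,   5,   0,   0,  58, 143, 134, 182, 159]))
held (array([0.49071849, 0.23080305]), 698, np.float64(0.00011143519154783663), np.float64(0.0003536787386941372), array([ 95, 114,  46,  42,  80,  29,  81, 106,  42,  11,  32,  20]))
held (array([0.48965755, 0.23096556]), 719, np.float64(-0.00017676350986442838), np.float64(0.00038355171809553474), array([ 94, 114,  49,  43,  79,  28,  81, 106,  47,  16,  45,  17]))
held (array([0.48839991, 0.23111914]), 782, np.float64(-0.000386319852191494), np.float64(0.000580718247404747), array([ 89, 144,  51,  43,  80,  29,  82, 106,  48,  21,  86,   3]))
```

View pics/w5c.png

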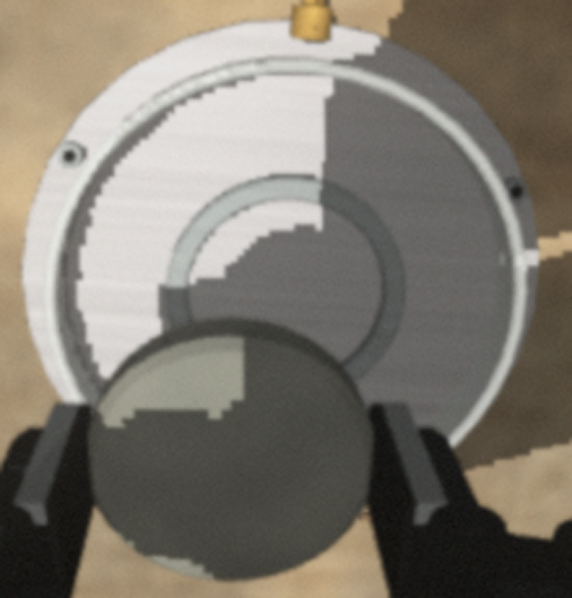

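Seat ≈ (0.491, 0.2482), seen at crop (285,275). The held stone is centred on the tool. Lowering in stages while watching the force.

```bash
python3 -m inch '[[1,[-0.014,0.172,0.2],[0,0,0]],[1,[-0.014,0.172,0.5],[0,0,0]],[1,[-0.014,0.172,0.77],[0,0,0]],[1,[-0.014,0.172,0.77],[0,0,0]],[1,[-0.014,0.172,0.77],[0,0,0]],[1,[-0.014,0.172,0.77],[0,0,0]]]'
python3 to.py 0.4909 0.2483 0.0125
```

```text
t: 7.45
tcp_pos: [0.4929, 0.2488, 0.0283]
tool_rot: [0.001, 1.0, 0.0, 0.001]
force: [-0.0, 0.4, -0.4]
finger_gap: 0.637
t 7.45 tcp [0.4929 0.2488 0.0283] shift [ 0.021 -0.005  0.158] turn [ 0.0001  0.0003 -0.0003] F [-0.   0.4 -0.4] gap 0.637
```

```bash
python3 -m inch '[[1,[0,0,0],[0,0,0]],[1,[0,0,0],[0,0,0]]]'; python3 -m inch '[[1,[0,0,0],[0,0,0]],[1,[0,0,0],[0,0,0]]]'
python3 to.py 0.4909 0.2483 0.0125
```

```text
t: 7.65
tcp_pos: [0.4926, 0.2495, 0.0283]
tool_rot: [0.0, 1.0, 0.0, 0.001]
force: [0.1, -0.5, -0.6]
finger_gap: 0.64
t: 7.85
tcp_pos: [0.4919, 0.2496, 0.0275]
tool_rot: [-0.0, 1.0, 0.0, 0.0]
force: [-0.0, -0.1, -1.1]
finger_gap: 0.637
t 7.85 tcp [0.4919 0.2496 0.0275] shift [ 0.011 -0.013  0.15 ] turn [0.     0.0001 0.    ] F [-0.  -0.1 -1.1] gap 0.637
```

```bash
python3 -m inch '[[1,[0.012,-0.012,0.03],[0,0,0]],[1,[0.012,-0.012,0.06],[0,0,0]],[1,[0.012,-0.012,0.09],[0,0,0]],[1,[0.012,-0.012,0.11],[0,0,0]],[1,[0.012,-0.012,0.12],[0,0,0]]]'
python3 to.py 0.4909 0.2483 0.0117
python3 -m inch '[[1,[0,0,0.01],[0,0,0]],[1,[0,0,0.02],[0,0,0]],[1,[0,0,0.03],[0,0,0]]]'
python3 to.py 0.4909 0.2483 0.0117;python3 -c "
from fit import *
save('wrist','w6',(200,150,440,330),3)"
```

```text
t: 8.35
tcp_pos: [0.4904, 0.2482, 0.0146]
tool_rot: [0.0, 1.0, -0.0, -0.0]
force: [0.4, -0.1, -0.9]
finger_gap: 0.637
t 8.35 tcp [0.4904 0.2482 0.0146] shift [-0.005  0.001  0.029] turn [-0.     -0.0001 -0.    ] F [ 0.4 -0.1 -0.9] gap 0.637
t: 8.65
tcp_pos: [0.4906, 0.2482, 0.012]
tool_rot: [0.0, 1.0, 0.0, 0.0]
force: [0.1, -0.6, -0.9]
finger_gap: 0.638
t 8.65 tcp [0.4906 0.2482 0.012 ] shift [-0.003  0.001  0.003] turn [ 0.  0. -0.] F [ 0.1 -0.6 -0.9] gap 0.638
```

View pics/w6.png

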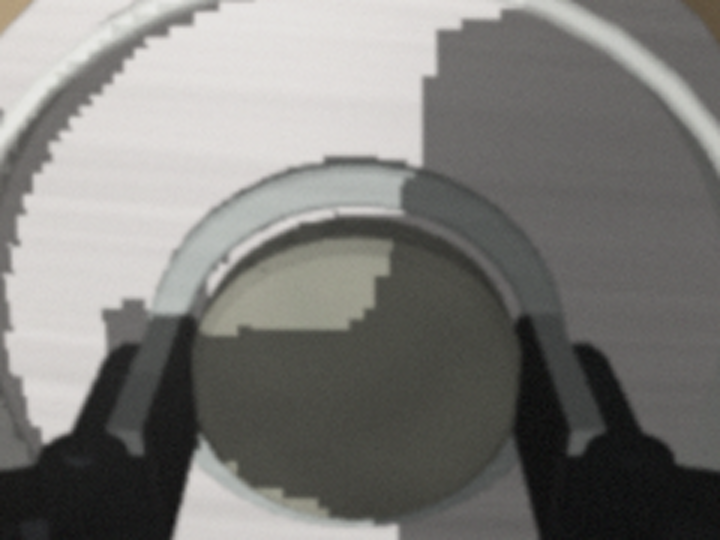

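The stone sits inside the collar with an even gap around it (centre near crop (355,370)). Releasing and lifting, then looking.

```bash
python3 -m inch '[[-0.4,[0,0,0],[0,0,0]],[-0.6,[0,0,0],[0,0,0]],[-0.8,[0,0,0],[0,0,0]],[-0.8,[0,0,0],[0,0,0]],[-0.8,[0,0,0],[0,0,0]]]'
python3 -m inch '[[-1,[0,0,-0.1],[0,0,0]],[-1,[0,0,-0.4],[0,0,0]],[-1,[0.2,0,-0.8],[0,0,0]],[-1,[0.4,0,-1],[0,0,0]],[-1,[0.4,0,-1],[0,0,0]],[-1,[0.4,0,-1],[0,0,0]]]'
python3 to.py 0.4909 0.2483 0.0117;python3 -c "
from fit import *
i,p,d=save('wrist','w7',(200,130,460,330),3)
for z,r,c in [(.015,.0375,20),(.015,.0305,20),(.022,.0285,20),(.010,.084,20)]:
  print(z,r,fitc(i,p,z,(.491,.2485),r,tol=.003,cannY=(20,50)))
from fit import *
R=Ro.from_quat(i['orientation']);K=i['K']
# depth points on stone
for dx,dy in [(0,0),(.022,0),(-.022,0),(0,.022),(0,-.022),(.034,0),(.05,0)]:
  u,v=np.round(proj(i,[[.491+dx,.2485+dy,.024]],True)[0]).astype(int)
  r=ray(i,[[u,v]],True)[0]; zc=R.inv().apply(r)[2]
  z=np.median(d[v-1:v+2,u-1:u+2]); print(dx,dy,u,v,np.round(i['origin']+r/zc*z,4))
"
```

```text
t: 9.2
tcp_pos: [0.4906, 0.2482, 0.0121]
tool_rot: [0.0, 1.0, 0.0, 0.0]
force: [-0.7, -0.4, -0.7]
finger_gap: 0.9
t: 9.8
tcp_pos: [0.4511, 0.2484, 0.113]
tool_rot: [-0.0, 1.0, 0.0, 0.001]
force: [-0.9, -0.2, -1.3]
finger_gap: 1.001
t 9.8 tcp [0.4511 0.2484 0.113 ] shift [-0.396 -0.002  1.014] turn [0.0001 0.0004 0.    ] F [-0.9 -0.2 -1.3] gap 1.001
0.015 0.0375 (array([0.48669143, 0.25029488]), 280, np.float64(0.00019380312868132188), np.float64(0.0005855195925273893), array([39,  0, 24,  0, 30, 67, 29, 57,  0,  0,  4, 30]))
0.015 0.0305 (array([0.49354561, 0.2474776 ]), 410, np.float64(-3.24913208290048e-06), np.float64(0.0004628823818284025), array([ 8, 23, 58, 55, 39, 55, 52, 67, 53,  0,  0,  0]))
0.022 0.0285 (array([0.49123032, 0.2476317 ]), 387, np.float64(6.768553004447841e-05), np.float64(0.0004059281238194284), array([ 0, 12, 67, 49, 38, 51, 51, 63, 56,  0,  0,  0]))
0.01 0.084 (array([0.49012196, 0.24865468]), 1127, np.float64(9.682834726419676e-05), np.float64(0.0006925353111462173), array([225, 181,  65, 122,  76, 135,  91,  91,  59,   0,   0,  82]))
0 0 319 256 [0.4911 0.2486 0.0237]
0.022 0 319 278 [0.5128 0.2487 0.0244]
-0.022 0 319 232 [0.4687 0.2486 0.0239]
0 0.022 345 256 [0.4911 0.2707 0.024 ]
0 -0.022 293 256 [0.4913 0.2266 0.0236]
0.034 0 319 289 [0.5344 0.2487 0.01  ]
0.05 0 319 303 [0.5514 0.2488 0.0098]
```

View pics/w7.png

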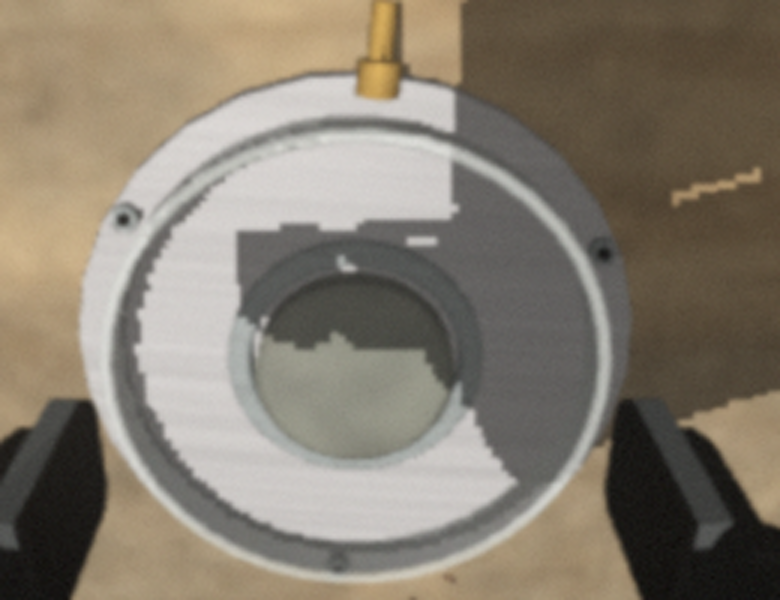

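Stone seated: depth reads its top at 23.6–24.4 mm (nominal 24), so it is level. Next I'll get its centre by depth segmentation and head for the ring.

```bash
cat >> fit.py <<'E'
def pts(info,d,fish=True):
    v,u=np.mgrid[0:d.shape[0],0:d.shape[1]];uv=np.c_[u.ravel(),v.ravel()]
    r=ray(info,uv,fish);zc=Ro.from_quat(info["orientation"]).inv().apply(r)[:,2]
    zc=np.where(zc>.05,zc,np.nan);P=np.array(info["origin"])+r/zc[:,None]*d.ravel()[:,None]
    return P.reshape(*d.shape,3)
def disc(info,d,c0,rmax,z0,z1,fish=True):
    P=pts(info,d,fish);m=(P[...,2]>z0)&(P[...,2]<z1)&(np.hypot(P[...,0]-c0[0],P[...,1]-c0[1])<rmax)
    n,lab,st,_=cv2.connectedComponentsWithStats(m.astype(np.uint8));l=1+np.argmax(st[1:,4]);m=(lab==l).astype(np.uint8)
    cs,_=cv2.findContours(m,cv2.RETR_EXTERNAL,cv2.CHAIN_APPROX_NONE);c=max(cs,key=cv2.contourArea).reshape(-1,2)
    Q=P[m>0];A=np.c_[Q[:,:2]-Q[:,:2].mean(0),np.ones(len(Q))];pl=np.linalg.lstsq(A,Q[:,2],rcond=None)[0]
    zt=pl[2];E=plane(info,c,zt,fish)
    return "circle",np.round(circ(E),4),"minencl",np.round(cv2.minEnclosingCircle(E[:,:2].astype(np.float32)*1000),2) if 0 else "","z",round(zt,4),"slope_deg",np.round(np.degrees(pl[:2]),2),"n",len(Q)
E
python3 - <<'E'
from fit import *
i,p,d=load("w7");print(disc(i,d,(.491,.2485),.04,.0215,.027))
i,p,d=load("w3");print(disc(i,d,(.451,-.3547),.04,.0145,.022))
i,p,d=load("w2")
for n,c,z,rm in [("ring",(.457,-.138),.036,.05),("B",(.457,-.247),.018,.04),("cap",(.569,-.244),.017,.05)]:
  try: print(n,disc(i,d,c,rm,z-.0035,z+.004))
  except Exception as e: print(n,e)
E
python3 to.py 0.456 -0.138 0.113
```

```text
('circle', array([4.899e-01, 2.476e-01, 2.780e-02, 4.000e-04]), 'minencl', '', 'z', np.float64(0.0238), 'slope_deg', array([0.21, 0.  ]), 'n', 3045)
('circle', array([ 4.501e-01, -3.548e-01,  2.790e-02,  3.000e-04]), 'minencl', '', 'z', np.float64(0.0177), 'slope_deg', array([0.33, 0.  ]), 'n', 4752)
ring ('circle', array([ 0.4555, -0.1402,  0.0337,  0.0006]), 'minencl', '', 'z', np.float64(0.0355), 'slope_deg', array([ 0.04, -0.01]), 'n', 1409)
B ('circle', array([ 4.560e-01, -2.487e-01,  2.240e-02,  4.000e-04]), 'minencl', '', 'z', np.float64(0.0177), 'slope_deg', array([0.34, 0.25]), 'n', 1728)
cap ('circle', array([ 0.5674, -0.2494,  0.0275,  0.0034]), 'minencl', '', 'z', np.float64(0.0168), 'slope_deg', array([0.4 , 0.54]), 'n', 1107)
t 9.85 tcp [0.4513 0.2483 0.1122] shift [-0.048 -3.863 -0.009] turn [ 0.      0.0002 -0.    ] F [ 0.1  0.6 -0.3] gap 1.0
```

```bash

python3 -m inch '[[-1,[0,-0.5,-0.2],[0,0,0]],[-1,[0,-1,-0.3],[0,0,0]]]' >/dev/null
python3 -m inch '[[-1,[0,-0.5,0],[0,0,0]],[-1,[0,-1,0],[0,0,0]]]' >/dev/null
python3 -m inch '[[-1,[0,-0.5,0],[0,0,0]],[-1,[-0.02,-1,0],[0,0,0]]]' >/dev/null
python3 -m inch '[[-1,[0,-0.5,0],[0,0,0]],[-1,[-0.02,-0.9,0],[0,0,0]],[-1,[-0.02,-0.9,0],[0,0,0]],[-1,[-0.02,-0.9,0],[0,0,0]],[-1,[-0.02,-0.9,0],[0,0,0]]]'
python3 to.py 0.4555 -0.1402 0.02; python3 -c "
from fit import *
i,p,d=save('wrist','w8')
print(disc(i,d,(.4555,-.1402),.05,.033,.040))
print('B',disc(i,d,(.456,-.2487),.04,.0145,.022))
for z,r in [(.036,.034),(.036,.033),(.036,.025),(.030,.025)]: print(z,r,fitc(i,p,z,(.4555,-.1402),r,tol=.003,cannY=(20,50)))"
```

```text
t: 10.95
tcp_pos: [0.4539, -0.1362, 0.1402]
tool_rot: [-0.0, 1.0, 0.001, -0.001]
force: [0.2, -0.2, 0.1]
finger_gap: 0.994
t 10.95 tcp [ 0.4539 -0.1362  0.1402] shift [-0.019 -0.042  1.202] turn [ 0.0002 -0.0003  0.    ] F [ 0.2 -0.2  0.1] gap 0.994
('circle', array([ 4.556e-01, -1.391e-01,  3.350e-02,  4.000e-04]), 'minencl', '', 'z', np.float64(0.0357), 'slope_deg', array([-0.05, -0.04]), 'n', 2234)
B ('circle', array([ 4.560e-01, -2.472e-01,  2.250e-02,  4.000e-04]), 'minencl', '', 'z', np.float64(0.0177), 'slope_deg', array([ 0.45, -0.39]), 'n', 1590)
0.036 0.034 (array([ 0.45577958, -0.13915792]), 854, np.float64(-0.00019236243479156187), np.float64(0.0002211025093011754), array([71, 87, 64, 69, 77, 62, 71, 75, 63, 60, 83, 72]))
0.036 0.033 (array([ 0.45492736, -0.13906121]), 648, np.float64(0.00036258590438617566), np.float64(0.0004996585237154288), array([69, 84, 64, 49, 49,  2, 16, 39, 60, 63, 83, 70]))
0.036 0.025 (array([ 0.4562598 , -0.13987867]), 357, np.float64(-2.357585726427136e-06), np.float64(0.0004233788567756399), array([52, 66, 48,  0,  0,  1, 24,  0, 15, 43, 61, 47]))
0.03 0.025 (array([ 0.457643 , -0.1400815]), 355, np.float64(1.069864028060627e-05), np.float64(0.00044416720530730575), array([51, 67, 47,  0,  0,  0,  9,  0, 33, 43, 60, 45]))
```

View pics/w8.png

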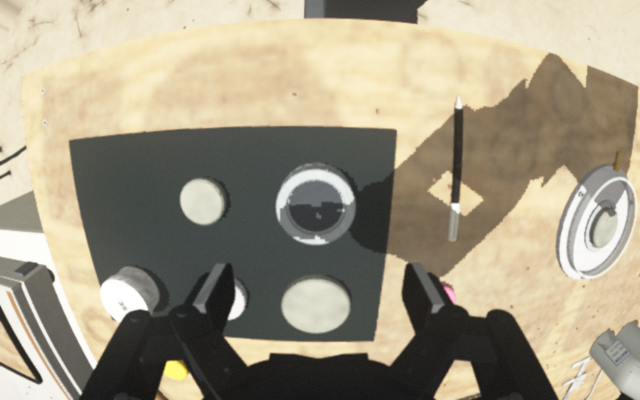

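Ring centre at wrist pixel (316,203), world (0.4558, −0.1392). Grasping it.

```bash

python3 -m inch '[[-1,[-0.019,-0.03,0.3],[0,0,0]],[-1,[-0.019,-0.03,0.6],[0,0,0]],[-1,[-0.019,-0.03,0.7],[0,0,0]],[-1,[-0.019,-0.03,0.7],[0,0,0]],[-1,[-0.019,-0.03,0.7],[0,0,0]]]'
python3 to.py 0.4558 -0.1392 0.010; python3 -c "
from fit import *
i,p,d=save('wrist','w9')
print(disc(i,d,(.4555,-.1402),.05,.033,.040))
for z,r in [(.036,.034),(.036,.025)]: print(z,r,fitc(i,p,z,(.4555,-.1402),r,tol=.003,cannY=(20,50)))"
```

```text
t: 11.5
tcp_pos: [0.4567, -0.1395, 0.0715]
tool_rot: [-0.001, 1.0, -0.0, 0.0]
force: [-0.7, -1.0, 0.5]
finger_gap: 1.0
t 11.5 tcp [ 0.4567 -0.1395  0.0715] shift [0.009 0.003 0.615] turn [-0.      0.      0.0002] F [-0.7 -1.   0.5] gap 1.0
('circle', array([ 4.555e-01, -1.390e-01,  3.360e-02,  3.000e-04]), 'minencl', '', 'z', np.float64(0.0357), 'slope_deg', array([-0.07, -0.01]), 'n', 3816)
0.036 0.034 (array([ 0.45559495, -0.139036  ]), 1090, np.float64(-0.00026912761733108304), np.float64(0.00020286134426668277), array([ 94, 123,  80,  83,  97,  78,  77, 100,  83,  80, 102,  93]))
0.036 0.025 (array([ 0.45580436, -0.13969083]), 366, np.float64(-2.289777594293753e-05), np.float64(0.0003814948028084282), array([66, 77, 45,  0,  0,  0,  0,  0,  0, 23, 85, 70]))
```

```bash

python3 -m inch '[[-1,[0.009,0.004,0.3],[0,0,0]],[-1,[0.009,0.004,0.5],[0,0,0]],[-1,[0.009,0.004,0.61],[0,0,0]],[-1,[0.009,0.004,0.61],[0,0,0]],[-1,[0.009,0.004,0.61],[0,0,0]],[-1,[0.009,0.004,0.61],[0,0,0]]]'
python3 -m inch '[[1,[0,0,0],[0,0,0]],[1,[0,0,0],[0,0,0]],[1,[0,0,0],[0,0,0]],[1,[0,0,0],[0,0,0]],[1,[0,0,0],[0,0,0]],[1,[0,0,0],[0,0,0]],[1,[0,0,0],[0,0,0]]]' 60
python3 -c "
from fit import *
s=sense();print(np.round(s['tcp_pos'],4))
i,p,d=save('wrist','w10',(200,130,440,330),3)
print(disc(i,d,(.4555,-.1402),.05,.033,.040))
for z,r in [(.036,.034),(.036,.025)]: print(z,r,fitc(i,p,z,(.4557,-.1395),r,tol=.003,cannY=(20,50)))"
python3 -m inch '[[1,[0,0,-0.05],[0,0,0]],[1,[0,0,-0.15],[0,0,0]],[1,[0,0,-0.4],[0,0,0]],[1,[0,0,-0.8],[0,0,0]],[1,[0,0,-1],[0,0,0]],[1,[0,0,-1],[0,0,0]],[1,[0,0,-1],[0,0,0]]]'
python3 to.py 0.491 0.248 0.1
```

```text
t: 12.15
tcp_pos: [0.4562, -0.14, 0.011]
tool_rot: [0.0, 1.0, -0.001, 0.001]
force: [-0.4, 0.5, -0.6]
finger_gap: 1.0
t: 12.85
tcp_pos: [0.4558, -0.1397, 0.0115]
tool_rot: [0.0, 1.0, -0.0, 0.001]
force: [-0.5, 1.0, 9.6]
finger_gap: 0.77
[ 0.4558 -0.1397  0.0115]
('circle', array([ 0.4546, -0.1417,  0.0353,  0.0032]), 'minencl', '', 'z', np.float64(0.0357), 'slope_deg', array([-0.05, -0.09]), 'n', 7026)
0.036 0.034 (array([ 0.4552419 , -0.14019696]), 1359, np.float64(-0.00034957133446419236), np.float64(0.0003125822779798802), array([129, 180, 101, 107, 132,  98, 102, 130, 107,  98,  43, 132]))
0.036 0.025 (array([ 0.45546858, -0.14089693]), 595, np.float64(-0.00015709799614586212), np.float64(0.00045806578875684425), array([95, 99, 33, 13, 29, 44,  0,  0, 17, 71, 98, 96]))
t: 13.6
tcp_pos: [0.4551, -0.1395, 0.1101]
tool_rot: [0.0, 1.0, -0.0, 0.0]
force: [0.3, 0.2, -4.2]
finger_gap: 0.767
t 13.6 tcp [ 0.4551 -0.1395  0.1101] shift [-0.358  3.875  0.101] turn [-0.  0. -0.] F [ 0.3  0.2 -4.2] gap 0.767
```

View pics/w10.png

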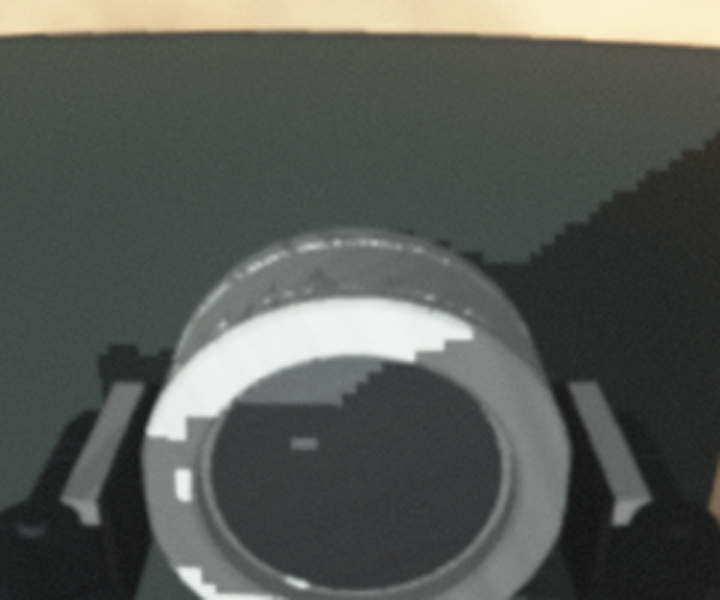

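Ring held (4 N weight), centred between the pads. Carrying it to the cell.

```bash

python3 -m inch '[[1,[-0.03,0.3,0],[0,0,0]],[1,[-0.06,0.7,0],[0,0,0]],[1,[-0.09,1,0],[0,0,0]]]' >/dev/null
python3 -m inch '[[1,[-0.05,0.5,0],[0,0,0]],[1,[-0.09,1,0],[0,0,0]]]' >/dev/null
python3 -m inch '[[1,[-0.05,0.5,0],[0,0,0]],[1,[-0.09,1,0],[0,0,0]]]' >/dev/null
python3 -m inch '[[1,[-0.05,0.4,0],[0,0,0]],[1,[-0.09,0.7,0],[0,0,0]],[1,[-0.09,0.87,0.1],[0,0,0]],[1,[-0.09,0.87,0.3],[0,0,0]],[1,[-0.09,0.87,0.5],[0,0,0]],[1,[-0.09,0.87,0.5],[0,0,0]],[1,[-0.09,0.87,0.5],[0,0,0]],[1,[-0.09,0.87,0.5],[0,0,0]]]'
python3 to.py 0.4913 0.2482 0.0235; python3 -c "
from fit import *
i,p,d=save('wrist','w11',(200,130,440,330),3)"
```

```text
t: 15.1
tcp_pos: [0.4917, 0.2464, 0.0601]
tool_rot: [0.0, 1.0, 0.0, -0.0]
force: [-0.1, 0.7, -4.0]
finger_gap: 0.772
t 15.1 tcp [0.4917 0.2464 0.0601] shift [0.004 0.018 0.366] turn [ 0.     -0.     -0.0001] F [-0.1  0.7 -4. ] gap 0.772
```

View pics/w11.png

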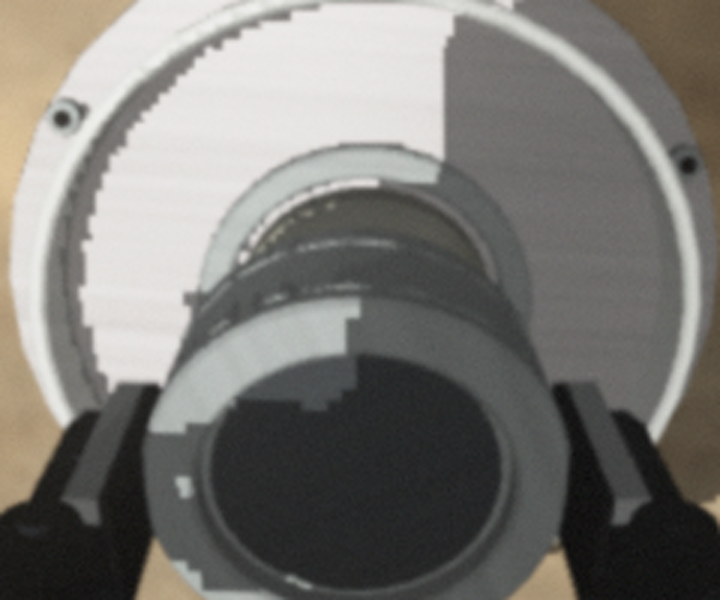

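```bash

python3 -m inch '[[1,[0.004,0.018,0.08],[0,0,0]],[1,[0.004,0.018,0.16],[0,0,0]],[1,[0.004,0.018,0.24],[0,0,0]],[1,[0.004,0.018,0.24],[0,0,0]],[1,[0.004,0.018,0.24],[0,0,0]],[1,[0.004,0.018,0.24],[0,0,0]],[1,[0.004,0.018,0.24],[0,0,0]],[1,[0.004,0.018,0.24],[0,0,0]]]'
python3 to.py 0.4913 0.2482 0.0235
```

```text
t: 15.95
tcp_pos: [0.4913, 0.2484, 0.0363]
tool_rot: [0.0, 1.0, 0.0, 0.0]
force: [-0.4, 0.3, -3.9]
finger_gap: 0.769
t 15.95 tcp [0.4913 0.2484 0.0363] shift [ 0.    -0.002  0.128] turn [ 0.      0.0001 -0.    ] F [-0.4  0.3 -3.9] gap 0.769
```

```bash

python3 -m inch '[[1,[0,0,0.02],[0,0,0]],[1,[0,0,0.04],[0,0,0]],[1,[0,0,0.06],[0,0,0]],[1,[0,0,0.08],[0,0,0]],[1,[0,0,0.08],[0,0,0]]]'
python3 -m inch '[[1,[0,0,0.01],[0,0,0]],[1,[0,0,0.02],[0,0,0]],[1,[0,0,0.03],[0,0,0]],[1,[0,0,0.04],[0,0,0]]]'
python3 to.py 0.4913 0.2482 0.0235; python3 -c "
from fit import *
i,p,d=save('wrist','w12',(200,130,440,330),3)"
```

```text
t: 16.45
tcp_pos: [0.4908, 0.2482, 0.0276]
tool_rot: [0.0, 1.0, -0.0, -0.0]
force: [-0.3, -0.4, -4.1]
finger_gap: 0.77
t: 16.85
tcp_pos: [0.4911, 0.2483, 0.024]
tool_rot: [0.0, 1.0, 0.0, 0.0]
force: [0.1, 0.4, -3.9]
finger_gap: 0.77
t 16.85 tcp [0.4911 0.2483 0.024 ] shift [-0.002 -0.001  0.005] turn [ 0.  0. -0.] F [ 0.1  0.4 -3.9] gap 0.77
```

View pics/w12.png

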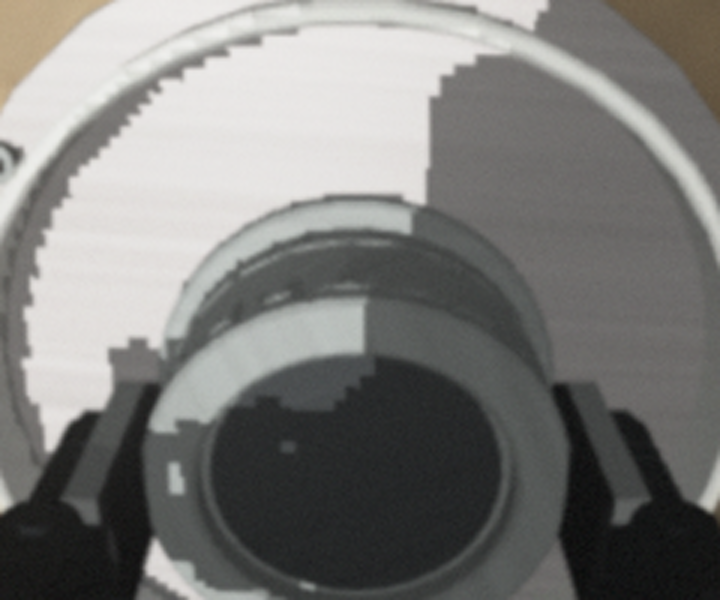

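Ring over the stone with no side force. Half a millimetre more, then release and check.

```bash

python3 -m inch '[[1,[0,0,0.003],[0,0,0]],[1,[0,0,0.006],[0,0,0]],[1,[0,0,0.006],[0,0,0]]]'
python3 -m inch '[[-0.6,[0,0,0],[0,0,0]],[-0.7,[0,0,0],[0,0,0]],[-0.85,[0,0,0],[0,0,0]],[-1,[0,0,0],[0,0,0]],[-1,[0,0,0],[0,0,0]]]'
python3 -m inch '[[-1,[0,0,-0.1],[0,0,0]],[-1,[0,0,-0.4],[0,0,0]],[-1,[0.2,0,-0.8],[0,0,0]],[-1,[0.4,0,-1],[0,0,0]],[-1,[0.4,0,-1],[0,0,0]],[-1,[0.4,0,-1],[0,0,0]]]'
python3 to.py 0.4565 -0.2475 0.12;python3 -c "
from fit import *
i,p,d=save('wrist','w13',(200,130,460,330),3)
print(disc(i,d,(.491,.248),.05,.045,.052))
for z,r in [(.048,.034),(.048,.025)]: print(z,r,fitc(i,p,z,(.491,.248),r,tol=.003,cannY=(20,50)))
"
```

```text
t: 17.2
tcp_pos: [0.4911, 0.2483, 0.0237]
tool_rot: [0.0, 1.0, 0.0, 0.0]
force: [-0.5, -0.6, -1.4]
finger_gap: 0.769
t: 17.7
tcp_pos: [0.4913, 0.2484, 0.0236]
tool_rot: [0.0, 1.0, 0.0, 0.0]
force: [0.8, 0.2, -0.2]
finger_gap: 1.001
t: 18.3
tcp_pos: [0.4516, 0.2486, 0.1244]
tool_rot: [-0.0, 1.0, 0.0, 0.001]
force: [-0.3, 0.6, -0.3]
finger_gap: 1.005
t 18.3 tcp [0.4516 0.2486 0.1244] shift [-0.048 -4.961  0.041] turn [0.0001 0.0004 0.    ] F [-0.3  0.6 -0.3] gap 1.005
('circle', array([4.907e-01, 2.477e-01, 3.360e-02, 4.000e-04]), 'minencl', '', 'z', np.float64(0.0477), 'slope_deg', array([0.  , 0.01]), 'n', 2289)
0.048 0.034 (array([0.49094052, 0.24745254]), 162, np.float64(-0.00021746466820373248), np.float64(0.0004167707147791935), array([22, 11, 60,  9,  0,  0,  0,  0, 60,  0,  0,  0]))
0.048 0.025 (array([0.49086821, 0.24748211]), 364, np.float64(9.372415299656843e-05), np.float64(0.00036981285680327787), array([ 0,  1, 45, 47, 57, 45, 46, 61, 62,  0,  0,  0]))
```

View pics/w13.png

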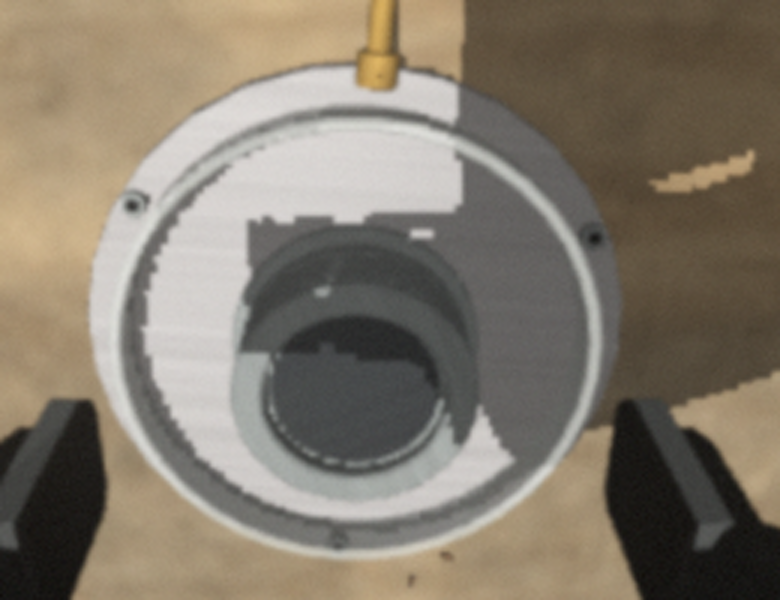

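Ring home: top at 47.7 mm (depth reads about 0.3 mm low throughout), slope 0.0°. Now the grey upper stone. The pink and yellow discs lie off the mat.

```bash

python3 -m inch '[[-1,[0,-0.5,0],[0,0,0]],[-1,[-0.01,-1,0],[0,0,0]]]' >/dev/null
python3 -m inch '[[-1,[0,-0.5,0],[0,0,0]],[-1,[-0.01,-1,0],[0,0,0]]]' >/dev/null
python3 -m inch '[[-1,[0,-0.5,0],[0,0,0]],[-1,[-0.01,-1,0],[0,0,0]]]' >/dev/null
python3 -m inch '[[-1,[0,-0.5,0],[0,0,0]],[-1,[-0.01,-1,0],[0,0,0]]]' >/dev/null
python3 -m inch '[[-1,[0,-0.5,0.1],[0,0,0]],[-1,[-0.01,-1,0.4],[0,0,0]],[-1,[-0.01,-1,0.4],[0,0,0]],[-1,[-0.01,-1,0.4],[0,0,0]],[-1,[-0.01,-1,0.4],[0,0,0]]]'
python3 to.py 0.4568 -0.2475 0.005; python3 -c "
from fit import *
i,p,d=save('wrist','w14')
print('B',disc(i,d,(.456,-.2475),.04,.0145,.022))
for c in (20,50),(40,100): print(fitc(i,p,.016,(.4565,-.2475),.023,tol=.004,cannY=c))"
```

```text
t: 19.65
tcp_pos: [0.4553, -0.2505, 0.0827]
tool_rot: [0.0, 1.0, 0.001, -0.001]
force: [-0.2, 0.9, -0.7]
finger_gap: 1.001
t 19.65 tcp [ 0.4553 -0.2505  0.0827] shift [-0.017  0.028  0.777] turn [ 0.0004 -0.0003 -0.0001] F [-0.2  0.9 -0.7] gap 1.001
B ('circle', array([ 4.560e-01, -2.481e-01,  2.250e-02,  3.000e-04]), 'minencl', '', 'z', np.float64(0.0177), 'slope_deg', array([ 0.4 , -0.02]), 'n', 2881)
(array([ 0.45647877, -0.2480876 ]), 573, np.float64(-8.225343211614236e-05), np.float64(0.0002046719826063694), array([51, 67, 45, 48, 45,  0, 48, 61, 47, 47, 60, 54]))
(array([ 0.45657004, -0.24805258]), 266, np.float64(9.117596912447748e-06), np.float64(0.00023345870219036125), array([51, 68, 33,  0,  0,  0,  0,  0,  0,  0, 60, 54]))
```

View pics/w14.png

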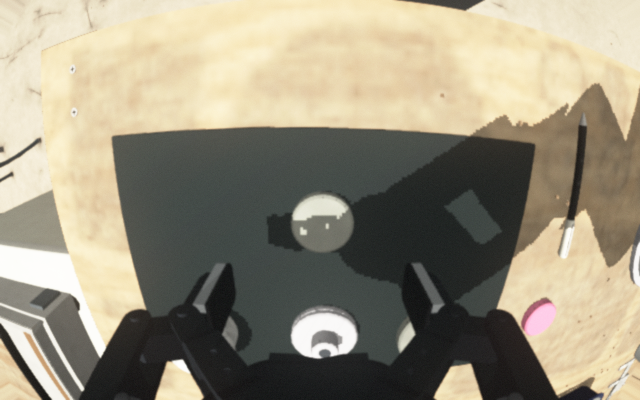

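```bash

python3 -m inch '[[-1,[-0.012,0.027,0.2],[0,0,0]],[-1,[-0.012,0.027,0.4],[0,0,0]],[-1,[-0.012,0.027,0.5],[0,0,0]],[-1,[-0.012,0.027,0.5],[0,0,0]],[-1,[-0.012,0.027,0.5],[0,0,0]],[-1,[-0.012,0.027,0.5],[0,0,0]],[-1,[-0.012,0.027,0.5],[0,0,0]]]'
python3 to.py 0.4565 -0.2477 0.008
```

```text
t: 20.4
tcp_pos: [0.4577, -0.2492, 0.0343]
tool_rot: [0.0, 1.0, -0.001, 0.001]
force: [-0.1, 0.5, 0.5]
finger_gap: 0.998
t 20.4 tcp [ 0.4577 -0.2492  0.0343] shift [0.012 0.015 0.263] turn [-0.0002  0.0002 -0.    ] F [-0.1  0.5  0.5] gap 0.998
```

```bash

python3 -m inch '[[-1,[0.01,0.013,0.1],[0,0,0]],[-1,[0.01,0.013,0.2],[0,0,0]],[-1,[0.01,0.013,0.255],[0,0,0]],[-1,[0.01,0.013,0.255],[0,0,0]],[-1,[0.01,0.013,0.255],[0,0,0]],[-1,[0.01,0.013,0.255],[0,0,0]]]'
python3 to.py 0.4565 -0.2477 0.008
python3 -m inch '[[1,[0,0,0],[0,0,0]],[1,[0,0,0],[0,0,0]],[1,[0,0,0],[0,0,0]],[1,[0,0,0],[0,0,0]],[1,[0,0,0],[0,0,0]],[1,[0,0,0],[0,0,0]],[1,[0,0,0],[0,0,0]],[1,[0,0,0],[0,0,0]],[1,[0,0,0],[0,0,0]],[1,[0,0,0],[0,0,0]]]' 40
python3 to.py 0.4565 -0.2477 0.008
python3 -c "
from fit import *
i,p,d=save('wrist','w15',(200,130,440,330),3)
print(fitc(i,p,.016,(.4565,-.248),.023,tol=.004,cannY=(20,50)))
print(disc(i,d,(.456,-.2475),.04,.0145,.022))"
```

```text
t: 21.0
tcp_pos: [0.4563, -0.2477, 0.008]
tool_rot: [0.0, 1.0, -0.0, 0.0]
force: [-0.2, 0.6, -0.1]
finger_gap: 1.0
t 21.0 tcp [ 0.4563 -0.2477  0.008 ] shift [-0.002  0.    -0.   ] turn [-0.  0. -0.] F [-0.2  0.6 -0.1] gap 1.0
t: 22.0
tcp_pos: [0.4563, -0.2477, 0.0085]
tool_rot: [0.0, 1.0, -0.0, 0.0]
force: [-0.3, 0.7, 5.2]
finger_gap: 0.516
t 22.0 tcp [ 0.4563 -0.2477  0.0085] shift [-0.002 -0.     0.005] turn [-0.0001  0.0001 -0.    ] F [-0.3  0.7  5.2] gap 0.516
(array([ 0.45662583, -0.24822493]), 749, np.float64(-8.13200810865014e-05), np.float64(0.0003718271501421379), array([75, 90, 61, 50, 49, 73, 71, 81, 63, 60, 12, 64]))
('circle', array([ 0.4543, -0.2483,  0.0238,  0.0023]), 'minencl', '', 'z', np.float64(0.0177), 'slope_deg', array([ 0.73, -0.03]), 'n', 5627)
```

View pics/w15.png

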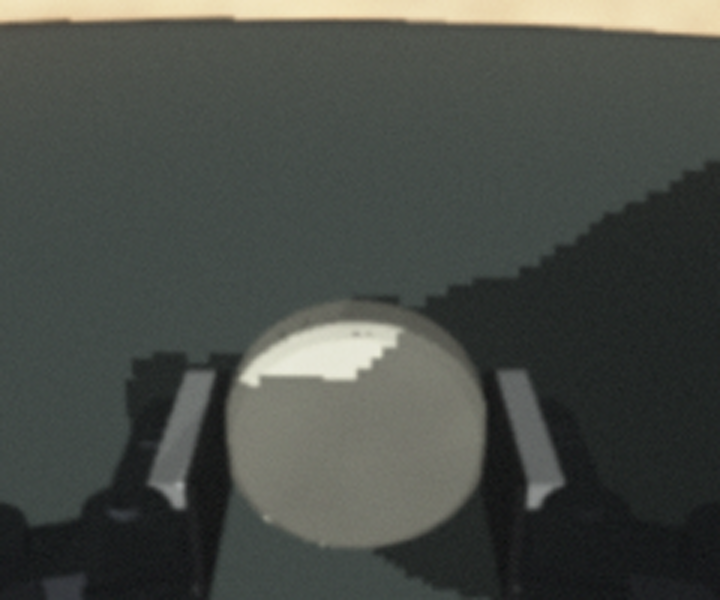

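```bash
python3 - <<'E'
from h import *
i,p,d=load("w15");tcp=np.array([.4563,-.2477,.0085])
for dz in (0,.002,.0036,.005): print(dz,np.round(proj(i,[tcp+[-.011,s*.023,dz] for s in (-1,1)],True),1).tolist())
E
python3 -m inch '[[1,[0,0,-0.05],[0,0,0]],[1,[0,0,-0.15],[0,0,0]],[1,[0,0,-0.5],[0,0,0]],[1,[0,0,-0.9],[0,0,0]],[1,[0,0,-1],[0,0,0]],[1,[0,0,-1],[0,0,0]],[1,[0,0,-1],[0,0,0]]]'
python3 to.py 0.4906 0.2481 0.11
```

```text
0 [[275.0, 250.8], [363.5, 250.8]]
0.002 [[274.5, 252.6], [364.0, 252.6]]
0.0036 [[274.1, 254.0], [364.4, 254.0]]
0.005 [[273.7, 255.3], [364.8, 255.3]]
t: 22.75
tcp_pos: [0.4557, -0.2472, 0.1075]
tool_rot: [0.0, 1.0, 0.0, -0.0]
force: [-0.6, 0.7, -1.5]
finger_gap: 0.506
t 22.75 tcp [ 0.4557 -0.2472  0.1075] shift [-0.348  4.953 -0.021] turn [ 0.0001 -0.0001 -0.    ] F [-0.6  0.7 -1.5] gap 0.506
```

```bash

python3 -m inch '[[1,[-0.03,0.4,0],[0,0,0]],[1,[-0.07,1,0],[0,0,0]]]' >/dev/null
python3 -m inch '[[1,[-0.03,0.5,0],[0,0,0]],[1,[-0.07,1,0],[0,0,0]]]' >/dev/null
python3 -m inch '[[1,[-0.03,0.5,0],[0,0,0]],[1,[-0.07,1,0],[0,0,0]]]' >/dev/null
python3 -m inch '[[1,[-0.03,0.5,0],[0,0,0]],[1,[-0.07,1,0],[0,0,0]]]' >/dev/null
python3 -m inch '[[1,[-0.03,0.5,0],[0,0,0]],[1,[-0.07,0.95,0],[0,0,0]],[1,[-0.07,0.95,0.1],[0,0,0]],[1,[-0.07,0.95,0.3],[0,0,0]],[1,[-0.07,0.95,0.3],[0,0,0]],[1,[-0.07,0.95,0.3],[0,0,0]],[1,[-0.07,0.95,0.3],[0,0,0]]]'
python3 to.py 0.4905 0.2481 0.0465; python3 -c "
from fit import *
i,p,d=save('wrist','w16',(200,130,440,330),3)
for z,r in [(.048,.034),(.048,.025)]: print(z,r,fitc(i,p,z,(.4908,.2476),r,tol=.003,cannY=(20,50)))
t=sense()['tcp_pos'];print(fitc(i,p,t[2]+.0075,t[:2],.023,tol=.004,cannY=(20,50)),t)"
```

```text
t: 24.25
tcp_pos: [0.4906, 0.2357, 0.0778]
tool_rot: [0.001, 1.0, -0.0, -0.0]
force: [1.1, -0.3, -0.4]
finger_gap: 0.507
t 24.25 tcp [0.4906 0.2357 0.0778] shift [0.001 0.124 0.313] turn [-0.     -0.0001 -0.0002] F [ 1.1 -0.3 -0.4] gap 0.507
0.048 0.034 (array([0.49152681, 0.24750099]), 381, np.float64(2.5723374276406807e-06), np.float64(0.00045711385651491475), array([ 97, 114,  70,  45,   0,   0,  10,  12,  14,   0,   0,  19]))
0.048 0.025 (array([0.49107724, 0.24707776]), 211, np.float64(-9.679970512231628e-06), np.float64(0.00041494442756370123), array([71, 84, 26, 12,  0,  0,  0, 12,  0,  0,  0,  6]))
(array([0.49068867, 0.23520135]), 727, np.float64(-0.00017329067514355867), np.float64(0.0004937356184952331), array([76, 99, 66, 48, 88, 73, 62, 79, 50, 59,  4, 23])) [0.49089591 0.23583337 0.07819744]
```

View pics/w16.png

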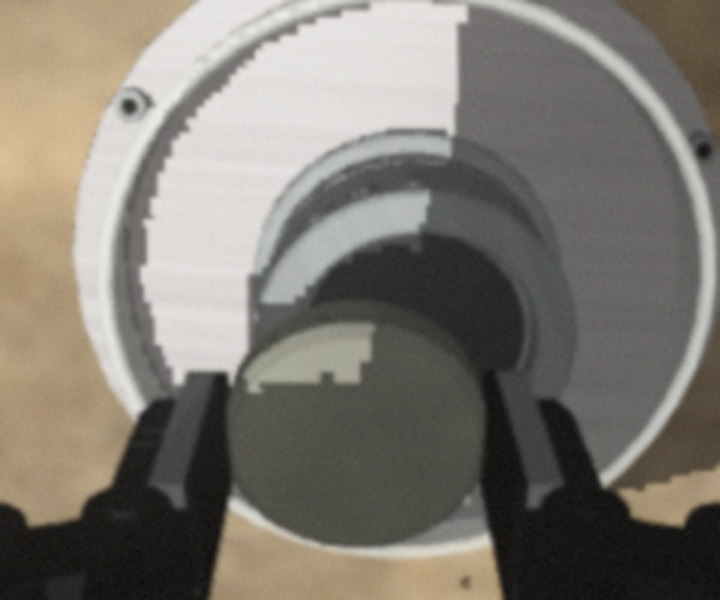

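```bash

python3 -m inch '[[1,[0,0.06,0],[0,0,0]],[1,[0,0.123,0.05],[0,0,0]],[1,[0,0.123,0.12],[0,0,0]],[1,[0,0.123,0.2],[0,0,0]],[1,[0,0.123,0.2],[0,0,0]],[1,[0,0.123,0.2],[0,0,0]],[1,[0,0.123,0.2],[0,0,0]],[1,[0,0.123,0.2],[0,0,0]]]'
python3 to.py 0.4907 0.248 0.0465
```

```text
t: 25.1
tcp_pos: [0.4908, 0.2488, 0.0581]
tool_rot: [0.0, 1.0, 0.0, 0.0]
force: [0.1, -0.3, -0.9]
finger_gap: 0.513
t 25.1 tcp [0.4908 0.2488 0.0581] shift [ 0.001 -0.008  0.116] turn [ 0.      0.0001 -0.    ] F [ 0.1 -0.3 -0.9] gap 0.513
```

```bash

python3 -m inch '[[1,[0,-0.007,0.02],[0,0,0]],[1,[0,-0.007,0.04],[0,0,0]],[1,[0,-0.007,0.06],[0,0,0]],[1,[0,-0.007,0.08],[0,0,0]],[1,[0,-0.007,0.08],[0,0,0]]]'
python3 -m inch '[[1,[0,0,0.01],[0,0,0]],[1,[0,0,0.02],[0,0,0]],[1,[0,0,0.03],[0,0,0]]]'
python3 to.py 0.4907 0.248 0.0465; python3 -c "
from fit import *
i,p,d=save('wrist','w17',(200,130,440,330),3)"
```

```text
t: 25.6
tcp_pos: [0.4903, 0.248, 0.0496]
tool_rot: [0.0, 1.0, -0.0, -0.0]
force: [0.8, -0.5, -0.6]
finger_gap: 0.514
t: 25.9
tcp_pos: [0.4906, 0.2481, 0.0469]
tool_rot: [0.0, 1.0, 0.0, 0.0]
force: [-0.1, -0.5, -0.3]
finger_gap: 0.508
t 25.9 tcp [0.4906 0.2481 0.0469] shift [-0.001 -0.001  0.004] turn [ 0.  0. -0.] F [-0.1 -0.5 -0.3] gap 0.508
```

View pics/w17.png

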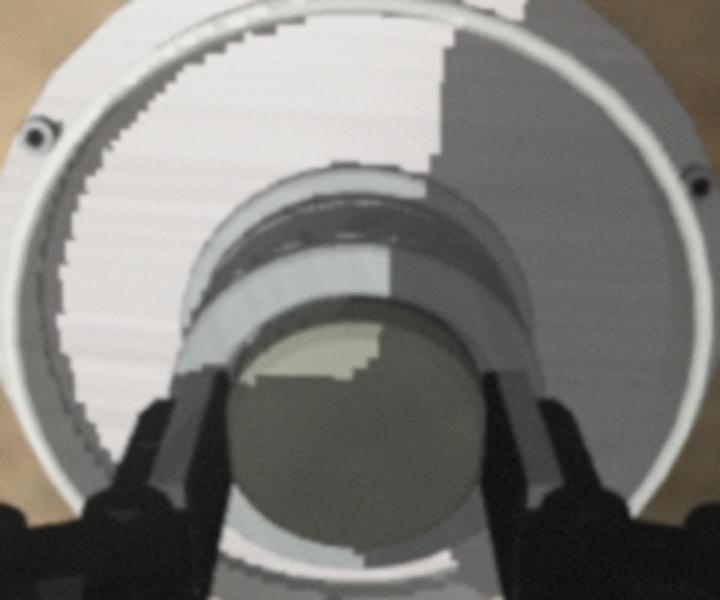

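The upper stone is in the mouth of the ring (crop centre (355,420)). Releasing and checking.

```bash

python3 -m inch '[[0,[0,0,0],[0,0,0]],[-0.2,[0,0,0],[0,0,0]],[-0.4,[0,0,0],[0,0,0]],[-0.6,[0,0,0],[0,0,0]],[-0.6,[0,0,0],[0,0,0]]]'
python3 -m inch '[[-1,[0,0,-0.1],[0,0,0]],[-1,[0,0,-0.4],[0,0,0]],[-1,[0.2,0,-0.8],[0,0,0]],[-1,[0.4,0,-1],[0,0,0]],[-1,[0.4,0,-1],[0,0,0]],[-1,[0.4,0,-1],[0,0,0]]]'
python3 to.py 0.569 -0.246 0.15;python3 -c "
from fit import *
i,p,d=save('wrist','w18',(200,130,460,330),3)
print('ring',disc(i,d,(.491,.248),.05,.045,.0505))
print('stone',disc(i,d,(.491,.248),.05,.0525,.060))
for z,r in [(.054,.023),(.056,.021)]: print(z,r,fitc(i,p,z,(.491,.248),r,tol=.003,cannY=(20,50)))
"
```

```text
t: 26.45
tcp_pos: [0.4907, 0.2481, 0.0471]
tool_rot: [0.0, 1.0, 0.0, 0.0]
force: [-0.6, 0.6, -0.1]
finger_gap: 0.796
t: 27.05
tcp_pos: [0.451, 0.2483, 0.1479]
tool_rot: [-0.0, 1.0, 0.0, 0.001]
force: [-0.1, 0.6, -0.4]
finger_gap: 0.999
t 27.05 tcp [0.451  0.2483 0.1479] shift [-1.179 -4.943 -0.021] turn [0.0001 0.0004 0.    ] F [-0.1  0.6 -0.4] gap 0.999
ring ('circle', array([4.906e-01, 2.477e-01, 3.360e-02, 4.000e-04]), 'minencl', '', 'z', np.float64(0.0478), 'slope_deg', array([0.14, 0.04]), 'n', 1994)
stone ('circle', array([4.898e-01, 2.475e-01, 2.250e-02, 4.000e-04]), 'minencl', '', 'z', np.float64(0.0557), 'slope_deg', array([ 0.55, -0.01]), 'n', 1984)
0.054 0.023 (array([0.49130486, 0.24798683]), 227, np.float64(3.782472127723466e-05), np.float64(0.0003626027047258302), array([ 0,  9, 28, 12,  0, 37, 42, 50, 48,  1,  0,  0]))
0.056 0.021 (array([0.49236072, 0.24809258]), 213, np.float64(-9.675256890857853e-05), np.float64(0.0004655419571462167), array([ 0, 11,  0,  0,  0, 37, 38, 47, 41, 39,  0,  0]))
```

View pics/w18.png

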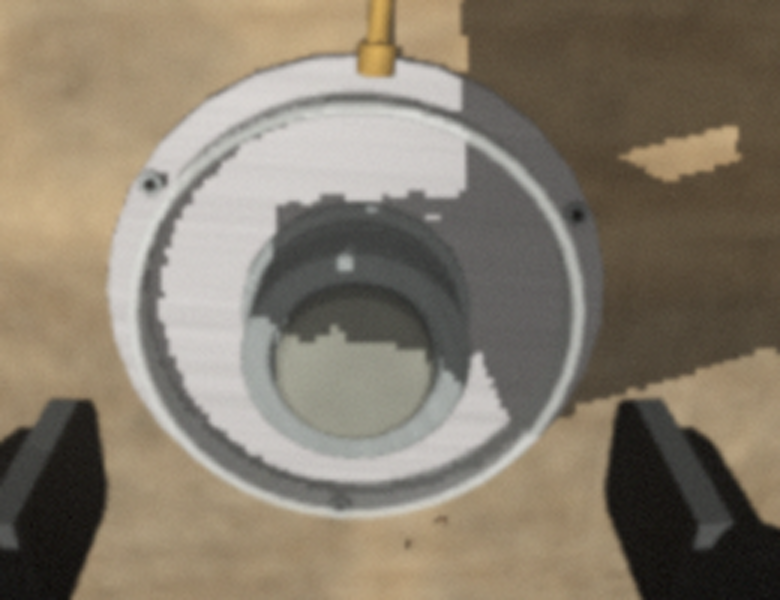

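Upper stone home: top 55.7 mm, with the same reading bias, and the ring is undisturbed. Now the cap.

```bash

python3 -m inch '[[-1,[-0.1,-0.5,0],[0,0,0]],[-1,[-0.24,-1,0],[0,0,0]]]' >/dev/null
python3 -m inch '[[-1,[-0.1,-0.5,0],[0,0,0]],[-1,[-0.24,-1,0],[0,0,0]]]' >/dev/null
python3 -m inch '[[-1,[-0.1,-0.5,0],[0,0,0]],[-1,[-0.24,-1,0],[0,0,0]]]' >/dev/null
python3 -m inch '[[-1,[-0.1,-0.5,0],[0,0,0]],[-1,[-0.24,-1,0],[0,0,0]]]' >/dev/null
python3 -m inch '[[-1,[-0.1,-0.5,0],[0,0,0]],[-1,[-0.2,-1,0],[0,0,0]],[-1,[-0.2,-1,0],[0,0,0]],[-1,[-0.2,-1,0],[0,0,0]],[-1,[-0.2,-1,0],[0,0,0]]]'
python3 to.py 0.569 -0.246 0.03; python3 -c "
from fit import *
i,p,d=save('wrist','w19')
for z,r in [(.017,.030),(.035,.012)]: print(z,r,fitc(i,p,z,(.568,-.2455),r,tol=.004,cannY=(20,50)))
print('stem',disc(i,d,(.569,-.246),.04,.030,.040))
print('disc',disc(i,d,(.569,-.246),.04,.0145,.022))"
```

```text
t: 28.4
tcp_pos: [0.5624, -0.2397, 0.1455]
tool_rot: [0.0, 1.0, 0.001, -0.001]
force: [0.3, 1.5, 0.4]
finger_gap: 1.002
t 28.4 tcp [ 0.5624 -0.2397  0.1455] shift [-0.069 -0.066  1.155] turn [ 0.0004 -0.0004 -0.    ] F [0.3 1.5 0.4] gap 1.002
0.017 0.03 (array([ 0.56771685, -0.2459725 ]), 684, np.float64(-0.00030782340433074297), np.float64(0.0003493317061783102), array([60, 69, 52, 52, 65, 51, 46, 63, 49, 50, 69, 58]))
0.035 0.012 (array([ 0.56736945, -0.24772553]), 117, np.float64(3.1632451506800885e-05), np.float64(0.0005504069618873136), array([ 7, 31,  0,  0,  0,  0,  0, 16,  5,  8, 29, 21]))
stem ('circle', array([ 5.676e-01, -2.457e-01,  1.170e-02,  4.000e-04]), 'minencl', '', 'z', np.float64(0.0347), 'slope_deg', array([ 1.85, -0.08]), 'n', 571)
disc ('circle', array([ 5.678e-01, -2.457e-01,  2.910e-02,  4.000e-04]), 'minencl', '', 'z', np.float64(0.0168), 'slope_deg', array([-0.05,  0.01]), 'n', 2388)
```

View pics/w19.png

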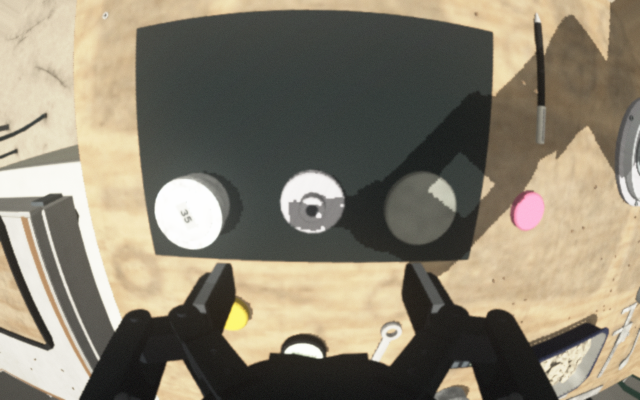

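Cap at wrist pixel (312,203), world (0.568, −0.2458). Gripping it by the stem.

```bash

python3 -m inch '[[-1,[-0.054,-0.058,0.3],[0,0,0]],[-1,[-0.054,-0.058,0.6],[0,0,0]],[-1,[-0.054,-0.058,0.8],[0,0,0]],[-1,[-0.054,-0.058,0.8],[0,0,0]],[-1,[-0.054,-0.058,0.8],[0,0,0]],[-1,[-0.054,-0.058,0.8],[0,0,0]],[-1,[-0.054,-0.058,0.8],[0,0,0]],[-1,[-0.054,-0.058,0.8],[0,0,0]]]'
python3 to.py 0.5678 -0.2453 0.0195; python3 -c "
from fit import *
i,p,d=save('wrist','w20',(200,130,460,330),3)
for z,r in [(.017,.030),(.035,.012)]: print(z,r,fitc(i,p,z,(.568,-.2455),r,tol=.003,cannY=(20,50)))
print('stem',disc(i,d,(.569,-.246),.04,.030,.040))
print('disc',disc(i,d,(.569,-.246),.04,.0145,.022))"
```

```text
t: 29.25
tcp_pos: [0.5694, -0.2468, 0.0682]
tool_rot: [0.0, 1.0, -0.001, 0.001]
force: [-1.2, 0.6, 0.6]
finger_gap: 0.999
t 29.25 tcp [ 0.5694 -0.2468  0.0682] shift [0.017 0.015 0.487] turn [-0.0002  0.0003 -0.    ] F [-1.2  0.6  0.6] gap 0.999
0.017 0.03 (array([ 0.56749064, -0.24587596]), 983, np.float64(-0.00042708172661744606), np.float64(0.00047792829525090567), array([ 83, 127,  66,  70,  83,  73,  72,  86,  69,  66, 108,  80]))
0.035 0.012 (array([ 0.56818823, -0.24677216]), 105, np.float64(8.91913424053703e-05), np.float64(0.0004381197864715138), array([30,  3, 25,  0,  0,  0,  0,  0,  0,  0, 16, 31]))
stem ('circle', array([ 5.672e-01, -2.457e-01,  1.180e-02,  4.000e-04]), 'minencl', '', 'z', np.float64(0.0347), 'slope_deg', array([ 2.75, -0.42]), 'n', 1053)
disc ('circle', array([ 5.677e-01, -2.457e-01,  2.930e-02,  4.000e-04]), 'minencl', '', 'z', np.float64(0.0168), 'slope_deg', array([-0.01, -0.02]), 'n', 4206)
```

```bash

python3 -m inch '[[-1,[0.016,0.014,0.2],[0,0,0]],[-1,[0.016,0.014,0.4],[0,0,0]],[-1,[0.016,0.014,0.485],[0,0,0]],[-1,[0.016,0.014,0.485],[0,0,0]],[-1,[0.016,0.014,0.485],[0,0,0]],[-1,[0.016,0.014,0.485],[0,0,0]]]'
python3 -m inch '[[0.4,[0,0,0],[0,0,0]],[0.4,[0,0,0],[0,0,0]],[0.4,[0,0,0],[0,0,0]],[1,[0,0,0],[0,0,0]],[1,[0,0,0],[0,0,0]],[1,[0,0,0],[0,0,0]],[1,[0,0,0],[0,0,0]],[1,[0,0,0],[0,0,0]],[1,[0,0,0],[0,0,0]],[1,[0,0,0],[0,0,0]],[1,[0,0,0],[0,0,0]],[1,[0,0,0],[0,0,0]]]' 50
python3 to.py 0.5678 -0.2453 0.0195; python3 -c "
from fit import *
i,p,d=save('wrist','w21',(200,130,460,330),3)
for z,r in [(.017,.030),(.017,.0295)]: print(z,r,fitc(i,p,z,(.568,-.2458),r,tol=.003,cannY=(20,50)))
print('disc',disc(i,d,(.568,-.246),.033,.0145,.022))"
```

```text
t: 29.9
tcp_pos: [0.5679, -0.2456, 0.0194]
tool_rot: [0.0, 1.0, -0.001, 0.001]
force: [0.3, 0.0, -0.3]
finger_gap: 0.996
t: 31.1
tcp_pos: [0.5673, -0.2452, 0.0188]
tool_rot: [0.0, 1.0, -0.0, 0.0]
force: [-0.8, 0.3, 4.6]
finger_gap: 0.247
t 31.1 tcp [ 0.5673 -0.2452  0.0188] shift [-0.005 -0.001 -0.007] turn [-0.  0. -0.] F [-0.8  0.3  4.6] gap 0.247
0.017 0.03 (array([ 0.56727204, -0.24560937]), 896, np.float64(-0.0004039979808505654), np.float64(0.0006156731019228263), array([175, 146,  82,  39,   0,  76,  69,   0,  29,  77,  74, 129]))
0.017 0.0295 (array([ 0.56730309, -0.24573106]), 811, np.float64(-9.922805621672554e-06), np.float64(0.000484406346473849), array([151, 107,  83,  44,   0,  76,  74,   0,  35,  77,  38, 126]))
disc ('circle', array([ 0.5606, -0.2458,  0.022 ,  0.0079]), 'minencl', '', 'z', np.float64(0.0169), 'slope_deg', array([1.82, 0.07]), 'n', 3413)
```

View pics/w21.png

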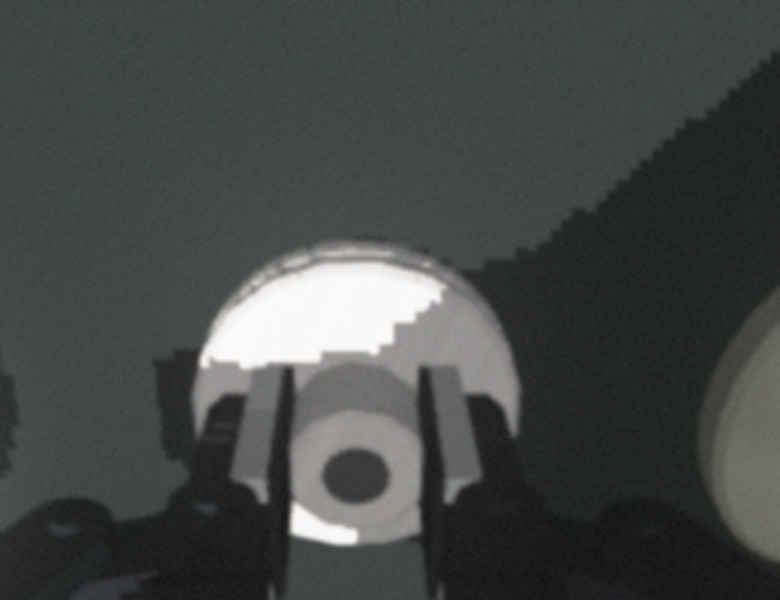

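Stem held centrally (crop (355,440)). Lifting and carrying it over.

```bash

python3 -m inch '[[1,[0,0,-0.05],[0,0,0]],[1,[0,0,-0.15],[0,0,0]],[1,[0,0,-0.5],[0,0,0]],[1,[0,0,-0.9],[0,0,0]],[1,[0,0,-1],[0,0,0]],[1,[0,0,-1],[0,0,0]]]'
python3 -m inch '[[1,[0.06,0.4,-0.02],[0,0,0]],[1,[0.16,1,-0.05],[0,0,0]]]' >/dev/null
python3 -m inch '[[1,[0.08,0.5,0],[0,0,0]],[1,[0.16,1,0],[0,0,0]]]' >/dev/null
python3 -m inch '[[1,[0.08,0.5,0],[0,0,0]],[1,[0.16,1,0],[0,0,0]]]' >/dev/null
python3 -m inch '[[1,[0.08,0.5,0],[0,0,0]],[1,[0.16,1,0],[0,0,0]]]' >/dev/null
python3 -m inch '[[1,[0.08,0.4,0],[0,0,0]],[1,[0.13,0.75,0],[0,0,0]],[1,[0.13,0.9,0],[0,0,0]],[1,[0.13,0.9,0],[0,0,0]],[1,[0.13,0.9,0],[0,0,0]],[1,[0.13,0.9,0],[0,0,0]],[1,[0.13,0.9,0],[0,0,0]]]'
python3 to.py 0.4904 0.2481 0.064; python3 -c "
from fit import *
i,p,d=save('wrist','w22',(200,130,460,330),3)
for z,r in [(.054,.023),(.048,.034)]: print(z,r,fitc(i,p,z,(.4908,.2477),r,tol=.0025,cannY=(20,50)))"
```

```text
t: 31.75
tcp_pos: [0.5683, -0.2458, 0.1206]
tool_rot: [0.0, 1.0, -0.001, 0.002]
force: [-0.3, 0.4, -2.3]
finger_gap: 0.248
t: 33.25
tcp_pos: [0.4929, 0.229, 0.1227]
tool_rot: [0.001, 1.0, -0.0, -0.0]
force: [-0.0, 0.5, -2.0]
finger_gap: 0.249
t 33.25 tcp [0.4929 0.229  0.1227] shift [0.025 0.192 0.587] turn [-0.0001 -0.0001 -0.0004] F [-0.   0.5 -2. ] gap 0.249
0.054 0.023 (array([0.49107866, 0.24713416]), 87, np.float64(2.944097332696627e-05), np.float64(0.0005918660687682291), array([29,  0, 32,  0,  4,  7,  0,  0,  0,  0,  0, 15]))
0.048 0.034 (array([0.49136146, 0.24781026]), 298, np.float64(-1.0948367977783868e-05), np.float64(0.00038876402203447884), array([85, 97, 58,  9, 22,  8,  0,  0,  0,  0,  0, 19]))
```

View pics/w22.png

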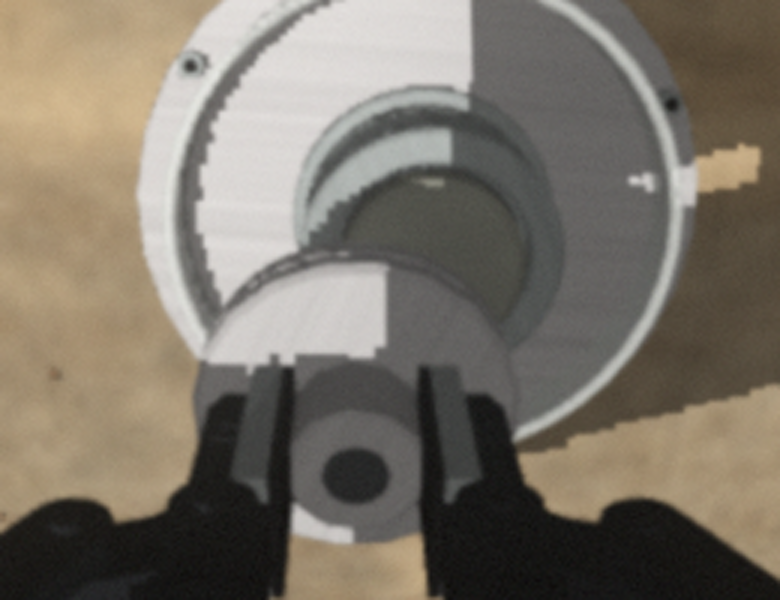

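```bash

python3 -m inch '[[1,[0.01,0.1,0],[0,0,0]],[1,[0.022,0.192,0.05],[0,0,0]],[1,[0.022,0.192,0.2],[0,0,0]],[1,[0.022,0.192,0.35],[0,0,0]],[1,[0.022,0.192,0.45],[0,0,0]],[1,[0.022,0.192,0.45],[0,0,0]],[1,[0.022,0.192,0.45],[0,0,0]],[1,[0.022,0.192,0.45],[0,0,0]],[1,[0.022,0.192,0.45],[0,0,0]],[1,[0.022,0.192,0.45],[0,0,0]]]'
python3 to.py 0.4906 0.248 0.064; python3 -c "
from fit import *
i,p,d=save('wrist','w23',(200,130,460,330),3)"
```

```text
t: 34.3
tcp_pos: [0.4908, 0.2497, 0.0785]
tool_rot: [0.0, 1.0, 0.0, 0.001]
force: [-0.3, -0.4, -1.4]
finger_gap: 0.25
t 34.3 tcp [0.4908 0.2497 0.0785] shift [ 0.002 -0.017  0.145] turn [ 0.      0.0002 -0.    ] F [-0.3 -0.4 -1.4] gap 0.25
```

View pics/w23.png

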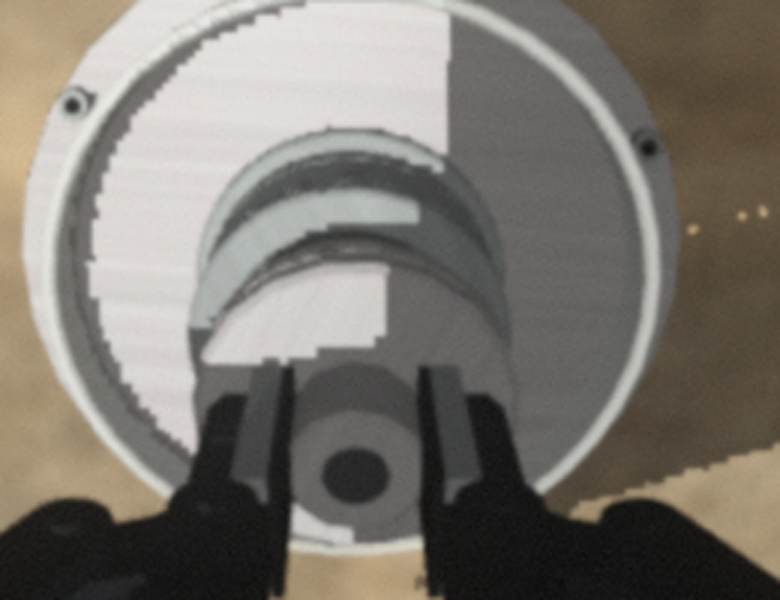

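```bash

python3 -m inch '[[1,[0.002,-0.016,0],[0,0,0]],[1,[0.002,-0.016,0],[0,0,0]],[1,[0.002,-0.016,0.04],[0,0,0]],[1,[0.002,-0.016,0.04],[0,0,0]],[1,[0.002,-0.016,0.04],[0,0,0]]]'
python3 to.py 0.4906 0.248 0.064
python3 -m inch '[[1,[0,0,0.02],[0,0,0]],[1,[0,0,0.04],[0,0,0]],[1,[0,0,0.05],[0,0,0]],[1,[0,0,0.06],[0,0,0]],[1,[0,0,0.07],[0,0,0]],[1,[0,0,0.07],[0,0,0]]]'
python3 to.py 0.4906 0.248 0.064
```

```text
t: 34.85
tcp_pos: [0.4901, 0.2479, 0.0737]
tool_rot: [0.0, 1.0, -0.0, -0.0]
force: [-0.6, 0.2, -1.6]
finger_gap: 0.248
t 34.85 tcp [0.4901 0.2479 0.0737] shift [-0.005  0.001  0.097] turn [-0.     -0.0001 -0.    ] F [-0.6  0.2 -1.6] gap 0.248
t: 35.45
tcp_pos: [0.4902, 0.248, 0.0668]
tool_rot: [0.0, 1.0, -0.0, -0.0]
force: [0.1, -0.3, -0.6]
finger_gap: 0.254
t 35.45 tcp [0.4902 0.248  0.0668] shift [-0.004  0.     0.028] turn [-0. -0. -0.] F [ 0.1 -0.3 -0.6] gap 0.254
```

```bash

python3 -m inch '[[1,[-0.003,0,0.01],[0,0,0]],[1,[-0.003,0,0.018],[0,0,0]],[1,[-0.003,0,0.024],[0,0,0]],[1,[-0.003,0,0.024],[0,0,0]]]'
python3 to.py 0.4906 0.248 0.064;  python3 -c "
from fit import *
i,p,d=save('wrist','w24',(200,130,460,330),3)
print(disc(i,d,(.4906,.2477),.033,.058,.066))"
```

```text
t: 35.85
tcp_pos: [0.4905, 0.248, 0.0644]
tool_rot: [0.0, 1.0, -0.0, -0.0]
force: [0.3, 0.1, -2.2]
finger_gap: 0.249
t 35.85 tcp [0.4905 0.248  0.0644] shift [-0.001  0.     0.004] turn [-0. -0. -0.] F [ 0.3  0.1 -2.2] gap 0.249
('circle', array([0.4841, 0.2473, 0.0224, 0.008 ]), 'minencl', '', 'z', np.float64(0.0622), 'slope_deg', array([2.37, 0.06]), 'n', 3483)
```

View pics/w24.png

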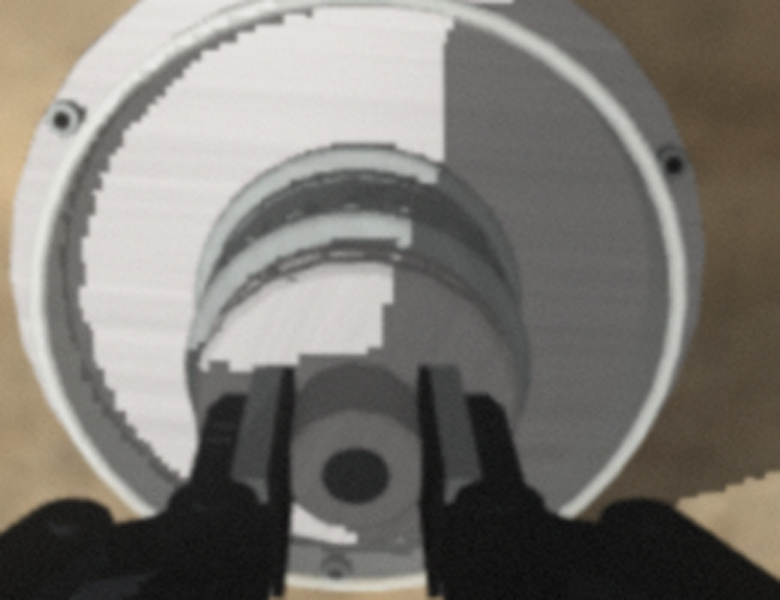

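```bash

python3 -m inch '[[1,[0,0,0.003],[0,0,0]],[1,[0,0,0.006],[0,0,0]],[1,[0,0,0.006],[0,0,0]]]'
python3 -m inch '[[0.4,[0,0,0],[0,0,0]],[0.3,[0,0,0],[0,0,0]],[0.1,[0,0,0],[0,0,0]],[-0.2,[0,0,0],[0,0,0]],[-0.5,[0,0,0],[0,0,0]],[-0.5,[0,0,0],[0,0,0]]]'
python3 -m inch '[[-0.5,[0,0,-0.1],[0,0,0]],[-0.5,[0,0,-0.4],[0,0,0]],[-1,[0.2,0,-0.8],[0,0,0]],[-1,[0.4,0,-1],[0,0,0]],[-1,[0.4,0,-1],[0,0,0]],[-1,[0.4,0,-1],[0,0,0]]]'
python3 -c "
from fit import *
i,p,d=save('wrist','w25',(200,130,460,330),3)
print('ring',disc(i,d,(.491,.248),.05,.045,.0505))
print('capdisc',disc(i,d,(.491,.248),.05,.0585,.0655))
print('stem',disc(i,d,(.491,.248),.05,.076,.084))
save('top','top1',(180,150,500,290),2.5);save('scene','scene1')
"
```

```text
t: 36.2
tcp_pos: [0.4905, 0.248, 0.0639]
tool_rot: [0.0, 1.0, -0.0, -0.0]
force: [0.1, 0.3, -1.4]
finger_gap: 0.254
t: 36.8
tcp_pos: [0.4906, 0.248, 0.064]
tool_rot: [0.0, 1.0, 0.0, 0.0]
force: [-0.3, 0.2, -0.4]
finger_gap: 0.752
t: 37.4
tcp_pos: [0.4509, 0.2482, 0.1648]
tool_rot: [-0.0, 1.0, 0.0, 0.001]
force: [0.2, 0.5, -0.6]
finger_gap: 1.001
ring ('circle', array([0.4915, 0.2476, 0.0321, 0.0021]), 'minencl', '', 'z', np.float64(0.0477), 'slope_deg', array([0.19, 0.09]), 'n', 633)
capdisc ('circle', array([4.907e-01, 2.473e-01, 2.930e-02, 4.000e-04]), 'minencl', '', 'z', np.float64(0.0618), 'slope_deg', array([ 0.24, -0.02]), 'n', 2402)
stem ('circle', array([4.906e-01, 2.474e-01, 1.160e-02, 4.000e-04]), 'minencl', '', 'z', np.float64(0.0797), 'slope_deg', array([1.42, 0.01]), 'n', 571)
```

View pics/w25.png

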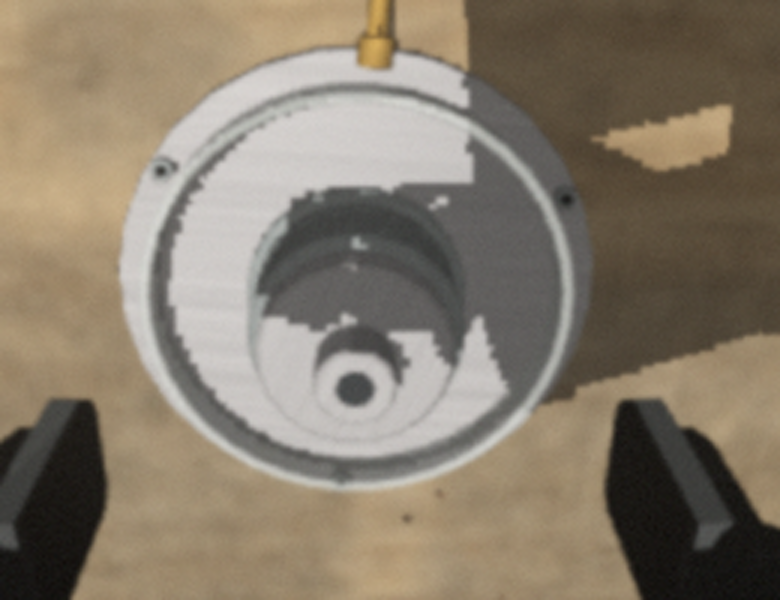

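View pics/scene1.png

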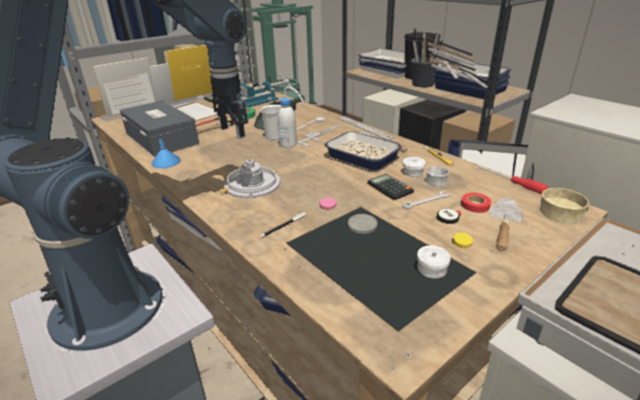

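Cap top reads 61.8 mm and stem 79.7 mm (nominal 62 and 80), level. In the scene picture the stack stands in the cell at (250,177), with the spare at (362,224) and the tin at (433,261) unmoved. The gripper is clear, so I'm handing in.

```bash
python3 -c "
from station import *
sign_off();s=sense();print(s['t'],s['force'])"
```

```text
the job is handed in; nothing more can be done
the job is handed in; nothing more can be done
```

The cell is built in the order asked: mid-sized stone in the seat, ring over it, smallest grey stone in the ring's mouth, and cap stem up on top. Each part was let go before the next went on. I handed the job in about 37.5 s into the run, with the gripper open and lifted clear of the stack.

| Checked after release | Measured top (mm) | Nominal (mm) |
|---|---|---|
| Lower stone | 23.8 | 24 |
| Ring | 47.7 | 48 |
| Upper stone | 55.7 | 56 |
| Cap disc | 61.8 | 62 |
| Cap stem | 79.7 | 80 |

- **Height bias:** All the readings are 0.2–0.3 mm low. The parts read the same amount low while lying on the mat, so I take this as camera bias.
- **Tilt:** The fitted tilts of the stones, ring and cap disc were between 0 and 0.55°. The 0.55° on the upper stone is close to its reading while flat on the mat. The stem top gave 1.4°, but it read 1.9–2.8° before the cap was touched, so I put this down to the small, partly hidden face.
- **Cameras:** The top and wrist cameras disagreed by up to about 3 mm. I used the wrist camera, which matched where gripped parts sat between the fingers to about 0.5 mm.
- **Left alone:** The last scene picture shows the largest stone and the tin where they were; I did not re-measure them. The pink and yellow look-alikes were never approached.
- **Forces:** Wrist force stayed under 10 N in every reading I took.

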